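# Put the washed dye pots away, nested in the slanted rack

### The job

The two empty tapered dye pots on the table are washed and dry: put them away in the slanted wooden rack by nesting them, one after the other and in either order, in the open pot that already stands there, so that they make one straight stack of three. Keep hold of each pot while you slide it in along the slant and press it lightly until it just sits on its taper, then let go: do not drop it in or ram it, for a jammed pot cracks. Leave the stoppered pots, the straight tumbler and everything else where they are.

Things in the scene. Friction and masses are not known exactly. Their poses are not given: they have to be found in the camera images.
- pot_a_mid (a point): One of three equal empty terracotta dye pots, about 0.1 to 0.18 kg, standing mouth up on the table; this point is on its axis, half-way up, z out of the mouth. Flowerpot shape, 80 mm high: foot 38 mm diameter, tapering out (0.15 mm radius per mm height) to 54 mm at 54 mm height; the top 26 mm is a straight collar 64 mm in diameter, good to grip across. Inside an open cone, mouth 52 mm, wall 5 mm.
- pot_b_mid (a point): Second equal pot on the table; same point and axes. Pots nest until their tapers meet, upper rim 32 to 36 mm above the lower, about 7 mm between the lower rim and the upper collar. So grip the collar with fingertips less than 31 mm below the rim, or they meet the pot below. A push of 4 to 8 N seats a pot; the taper is stiff (1 mm too deep is 25 N or more), and over about 15 N it begins to jam.
- rack_pot_mouth (a point): Third equal pot, loose, standing in one of the rack's three holes (which one varies), its foot in a recess, with 1 to 2 mm play. Point: centre of its mouth at rim height; z out of the mouth along its axis, 30 to 33 degrees from vertical, leaning to the robot's side; y along the row of holes. With both pots nested their middles lie on this axis, about 6 mm below and 27 mm above this point.
- rack: Wooden rack fixed to the table, 320 mm long along its y, 110 mm high: two parallel drilled boards between end cheeks, sloping so that the three holes, 95 mm apart, face up and 30 degrees towards the rack's -x. Origin at the centre of its underside. The other two holes hold pots of the same outside shape, shut with cork stoppers 9 mm above the rim.
- tumbler_mid (a point): Bystander: a straight-sided open terracotta tumbler, 58 mm diameter, 92 mm high, standing among the pots; point on its axis half-way up.
- stopper_pot_1: Bystander: a pot closed with a cork stopper, in the rack; origin at the centre of its foot, z along its axis.
- stopper_pot_2: Bystander: as stopper_pot_1.
- sanding_block: Bystander: cork sanding block lying on the table, 100 x 56 x 30 mm; origin at the centre of its underside.
- stain_jar: Bystander: small amber jar with a dark lid, 60 mm diameter, 62 mm high; origin at the centre of its underside.
- round_gourd: Bystander: small round gourd, 80 mm diameter, 78 mm high; origin at the centre of its underside.
- small_gourd: Bystander: small bottle gourd, 60 mm diameter, 117 mm high with its stem; origin at the centre of its underside.
There are look-alikes about, which are no part of the job. Leave any green look-alike of the part that bears pot_a_mid alone.

How it is judged (in metres and radians):
On the way, in this order (a step that is already met when the one before it is completed fails the run):
1. still held in the fingers, the first pot is lightly pressed home in the rack pot (((contact force between pot_a and rack_pot above 2.5 N and contact force between the fingers and pot_a above 1 N and z of pot_a_mid in the frame of rack_pot_mouth between -0.0135 and 0.0005 m and angle between the z axis of pot_a_mid and the z axis of rack_pot_mouth, either way round below 0.1 rad) or (contact force between pot_b and rack_pot above 2.5 N and contact force between the fingers and pot_b above 1 N and z of pot_b_mid in the frame of rack_pot_mouth between -0.0135 and 0.0005 m and angle between the z axis of pot_b_mid and the z axis of rack_pot_mouth, either way round below 0.1 rad))), for 0.1 s.
2. still held in the fingers, the second pot is lightly pressed home in the first (((contact force between pot_a and pot_b above 2.5 N and contact force between the fingers and pot_a above 1 N and z of pot_a_mid in the frame of rack_pot_mouth between 0.017 and 0.037 m and angle between the z axis of pot_a_mid and the z axis of rack_pot_mouth, either way round below 0.1 rad) or (contact force between pot_b and pot_a above 2.5 N and contact force between the fingers and pot_b above 1 N and z of pot_b_mid in the frame of rack_pot_mouth between 0.017 and 0.037 m and angle between the z axis of pot_b_mid and the z axis of rack_pot_mouth, either way round below 0.1 rad))), for 0.1 s.
At the end, for the whole second after the job is handed in: One pot nested in the rack pot (middle 0.5 to 12.5 mm below its mouth, within 6 mm of its axis), the other in that one (middle 18 to 36 mm above the mouth, within 9 mm of the axis), all axes within 4 degrees, the rack pot's mouth moved under 12 mm, all at rest (((z of pot_a_mid in the frame of rack_pot_mouth between -0.0125 and -0.0005 m and x of pot_a_mid in the frame of rack_pot_mouth between -0.006 and 0.006 m and y of pot_a_mid in the frame of rack_pot_mouth between -0.006 and 0.006 m and angle between the z axis of each of pot_a_mid, pot_b_mid and the z axis of rack_pot_mouth, either way round below 0.07 rad and linear speed of each of pot_a, pot_b below 0.02 m/s and z of pot_b_mid in the frame of rack_pot_mouth between 0.018 and 0.036 m and x of pot_b_mid in the frame of rack_pot_mouth between -0.009 and 0.009 m and y of pot_b_mid in the frame of rack_pot_mouth between -0.009 and 0.009 m) or (z of pot_b_mid in the frame of rack_pot_mouth between -0.0125 and -0.0005 m and x of pot_b_mid in the frame of rack_pot_mouth between -0.006 and 0.006 m and y of pot_b_mid in the frame of rack_pot_mouth between -0.006 and 0.006 m and angle between the z axis of each of pot_b_mid, pot_a_mid and the z axis of rack_pot_mouth, either way round below 0.07 rad and linear speed of each of pot_b, pot_a below 0.02 m/s and z of pot_a_mid in the frame of rack_pot_mouth between 0.018 and 0.036 m and x of pot_a_mid in the frame of rack_pot_mouth between -0.009 and 0.009 m and y of pot_a_mid in the frame of rack_pot_mouth between -0.009 and 0.009 m)) and distance of rack_pot_mouth from where it was at the start of the episode below 0.012 m and linear speed of rack_pot below 0.02 m/s); the robot touches nothing.
It fails at once if two of the pots are jammed or knocked together: the contact forces between them pass 45 N (a push of some 22 N) (contact force between rack_pot and pot_a above 45 N or contact force between any of rack_pot, pot_a and pot_b above 45 N).
It fails at once if a stoppered pot is moved by more than 20 mm, or the tumbler, sanding block, stain jar or a gourd by more than 30 mm (distance of any of stopper_pot_1, stopper_pot_2 from where it was at the start of the episode above 0.02 m or distance of any of tumbler, sanding_block, stain_jar, round_gourd, small_gourd from where it was at the start of the episode above 0.03 m).
It also fails if it takes over 61 s, if anything falls off the work surface, if the arm or the gripper's body presses on something with over 40 N, if the wrist force passes 120 N, or if a joint passes its speed limit or range.

### The arm

A 6-joint arm with a two-finger parallel gripper is mounted at the origin on the work surface. World frame = base frame: x ahead of the robot, y to its left, z up, the work surface at z = 0. Lengths are in m, angles in degrees, forces in N, time in s.
With the tool pointing down it reaches from about 0.375 to 0.75 m from the base axis. Payload 9 kg.
Tool frame: the origin (TCP) lies where the fingers leave the gripper's body, on its centre line; the fingertips stand 73 mm ahead of it and the grasp point (between the pads) lies 54 mm ahead of it (robot.tip_reach is the distance from the TCP to the fingertips, in m); z points along the fingers, y is the direction in which the jaws open and shut (so a half turn about z gives the same grasp; the last joint's range is limited). The gripper opens to 85 mm and grips with 20 to 120 N. Pads are 22 mm wide; open, the fingers measure 114 mm over their backs; the gripper's body (76 mm by 85 mm) begins 54 mm behind the grasp point. The pads swing forward as they close: fully open they stand 13 mm farther back than shut.
Start: joints at [64.418, 5.964, 5.575, 89.605, 0, 77.527], TCP at [0.136, 0.584, 0.304] pointing down, gripper open.
Joint ranges: [-171.21, 171.21], [-48.23, 106.86], [-62.78, 66.21], [-105.2, 120.99], [-86.42, 89.51], [-180, 180]. Speed limits (degrees/s): [127.2, 127.2, 147.25, 180, 180, 180].

### API

Orientations are given as [roll, pitch, yaw] about the fixed x, y, z axes, in that order (R = Rz(yaw) Ry(pitch) Rx(roll)).
In Python, from plant import robot gives the robot as it stands. Calls block until the motion is done:
- robot.move_pose(position, orientation): joint-space move of the TCP to a pose.
- robot.line_to(position, vel=0.15, rotation=None, guard=None): straight line of the TCP; rotation=None keeps the orientation; vel is the mean speed in m/s. With guard (N) it stops when the force on the tool has changed by that much, and returns True; else False.
- robot.goto_joints(angles): joint-space move.
- robot.set_gripper(opening): finger opening in m; the grip force is fixed at half the most; returns when the fingers have stopped.
- robot.pause(seconds).
- robot.ik(position, orientation): joint angles nearest the present ones, or None.
- robot.observe(): the state.
- robot.grab_frame(name): name is "scene" or "side" or "wrist"; returns the picture (480x640x3 uint8, blue, green, red); there is no depth.
- robot.get_calibration(name): a dict with "vertical_fov" (degrees; the focal length in pixels is half the picture's height over the tangent of half this angle, whatever the lens; pixels are square), "cx", "cy" (the principal point, pixels), "rvec" (rotation vector, rad) and "tvec" (3), from world to camera coordinates, as OpenCV has them. Camera axes: x right, y down, z forward; pixel columns grow to the right and rows downward; lengths in m; the calibration is good to about 2 mm. The wrist camera is an equidistant fisheye: a pixel r from the principal point sees the ray r / f radians off the axis. A picture is of the moment at which its call begins: read the wrist's pose just before it. get_calibration takes no time and is no camera call; for the wrist camera it gives the pose at the moment of the call.
A pose or a line that the arm cannot do raises robot.IKError and nothing moves.
- robot.job_done(): hands the job in, once; it reports no verdict.
The state is a dict: "time": time; "q": joint angles; "qvel": joint speeds; "joint_torque": joint torques, N m; "tool_pos": TCP position; "tcp_rot": TCP orientation; "ft_force": force on the tool from outside, world axes, zero at the start; "torque": the same for the moment, N m; "gripper_width": finger opening in m.
Only numpy, scipy, OpenCV 4.12 (cv2) and the standard library are available. Lean on these libraries where they do the work, as an engineer would, in place of code of your own. Each camera call takes 0.05 s, during which the arm holds its last target.

## Working session

There is one attempt and no reset: what is moved stays moved. The work goes in short steps, each a Python script; the robot and the scene stay as the last script left them, time stands still between calls to the robot, and variables do not carry over. Pictures are saved under pics/ and viewed, and the job is handed in when it is done.

```bash
ls; mkdir -p pics; python3 - <<'E'
from plant import robot
import cv2,numpy as np
print(robot.observe())
for n in ["scene","side","wrist"]:
    c=robot.get_calibration(n);print(n,c)
    cv2.imwrite(f"pics/{n}0.png",robot.grab_frame(n))
E
```

```text
pics
{'time': 0.0, 'q': array([6.44177602e+01, 5.99807671e+00, 5.52413974e+00, 8.96037948e+01,
       1.65592192e-03, 7.75263817e+01]), 'qvel': array([ 0.05990753,  0.02041756, -0.00334622, -0.04584892, -0.04275684,
        0.07769745]), 'joint_torque': array([ 1.41128658e-03, -5.56933844e+01,  5.03647685e+01,  1.69780810e-02,
       -3.98174152e-04,  9.68520624e-07]), 'tool_pos': array([0.13595662, 0.58413933, 0.30309975]), 'tcp_rot': array([-1.79924461e+02, -1.84061239e-02,  1.66891365e+02]), 'ft_force': array([-0.02044799, -0.43649066, -0.06236184]), 'torque': array([ 0.00174068,  0.03165679, -0.01231093]), 'gripper_width': 0.08541561061317177}
scene {'vertical_fov': 49.614501671595534, 'cx': 322.35641810721097, 'cy': 234.8694010649405, 'rvec': array([ 0.72942442,  2.52035254, -1.23185246]), 'tvec': array([ 0.46053837, -0.1068423 ,  1.42153449])}
side {'vertical_fov': 47.248603842078744, 'cx': 311.74204464323356, 'cy': 237.30468030786633, 'rvec': array([ 1.95602925, -1.13045212,  0.5949731 ]), 'tvec': array([-0.31212625,  0.35085423,  1.02037414])}
wrist {'vertical_fov': 65.70646984690485, 'cx': 322.7035131659808, 'cy': 239.44565458402332, 'rvec': array([-2.24298824, -1.78234625, -0.29854062]), 'tvec': array([-0.59957672, -0.0431972 ,  0.38124652])}
```

View pics/scene0.png

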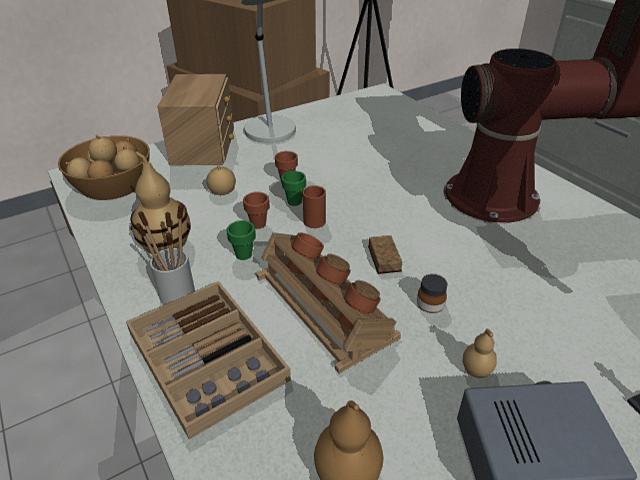

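View pics/side0.png

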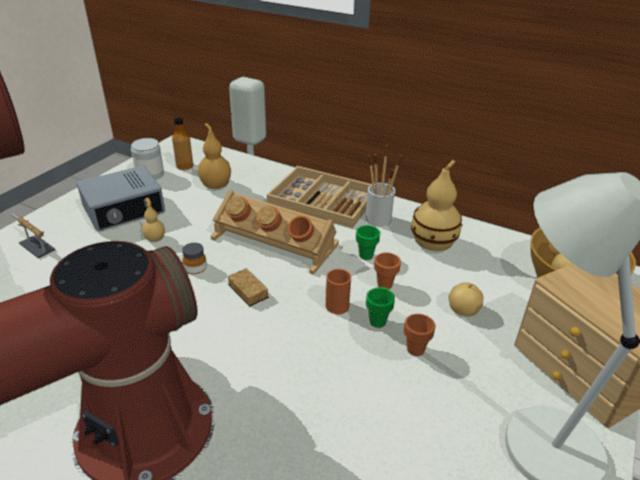

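View pics/wrist0.png

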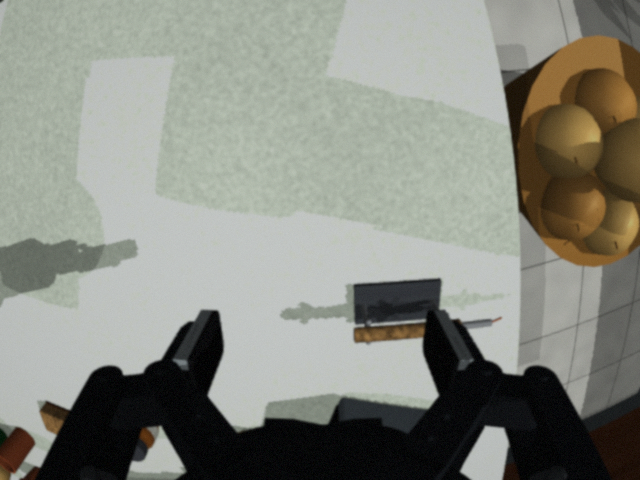

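The scene view has two terracotta pots at (286,163) and (257,210). Two green look-alikes stand at (293,187) and (240,240), and the straight tumbler is at (314,207). The rack's open pot seems to be the end one at (308,246) in scene and (300,228) in side. I'll confirm this in enlarged crops.

```bash
cat > h.py <<'E'
import cv2,numpy as np
from plant import robot
def cam(n,c=None):
    c=c or robot.get_calibration(n)
    f=240/np.tan(np.radians(c["vertical_fov"])/2)
    R=cv2.Rodrigues(np.array(c["rvec"]))[0]; t=np.array(c["tvec"])
    return dict(f=f,cx=c["cx"],cy=c["cy"],R=R,t=t,fish=(n=="wrist"))
def ray(C,uv):
    d=np.array([(uv[0]-C["cx"])/C["f"],(uv[1]-C["cy"])/C["f"]])
    if C["fish"]:
        th=np.linalg.norm(d); v=np.array([*(d/max(th,1e-9)*np.sin(th)),np.cos(th)])
    else: v=np.array([*d,1.]); v/=np.linalg.norm(v)
    return -C["R"].T@C["t"], C["R"].T@v
def plane(C,uv,z):
    o,v=ray(C,uv); return o+v*(z-o[2])/v[2]
def tri(rays):
    A=np.zeros((3,3));b=np.zeros(3)
    for o,v in rays:
        P=np.eye(3)-np.outer(v,v);A+=P;b+=P@o
    x=np.linalg.solve(A,b)
    return x,[np.linalg.norm((np.eye(3)-np.outer(v,v))@(x-o)) for o,v in rays]
def proj(C,X):
    p=C["R"]@np.asarray(X)+C["t"]
    if C["fish"]:
        r=np.hypot(p[0],p[1]);th=np.arctan2(r,p[2]);return np.array([C["cx"]+C["f"]*th*p[0]/r,C["cy"]+C["f"]*th*p[1]/r])
    return np.array([C["cx"]+C["f"]*p[0]/p[2],C["cy"]+C["f"]*p[1]/p[2]])
E
python3 - <<'E'
import cv2,numpy as np
a=cv2.imread("pics/scene0.png")[140:320,210:410]; b=cv2.imread("pics/side0.png")[185:365,260:460]
o=np.hstack([cv2.resize(x,(400,360),interpolation=cv2.INTER_CUBIC) for x in (a,b)])
cv2.imwrite("pics/crop1.png",o)
E
```

```text
(no output)
```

View pics/crop1.png

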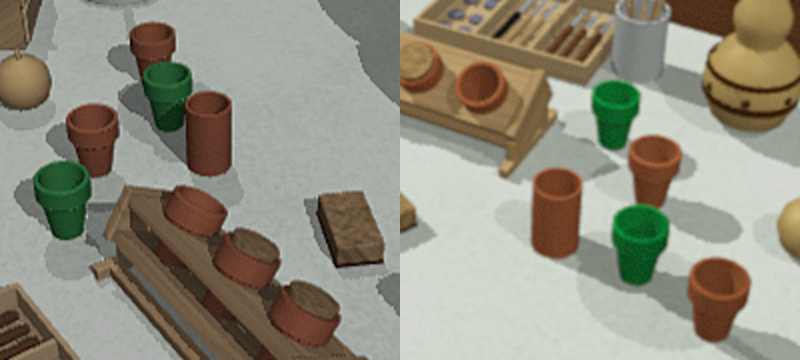

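The crop confirms it. The two terracotta flowerpots have collars, and the straight tumbler and the green pots are left out. In the rack, the open mouth is the end hole; the other two have corks. Next I'll measure.

```bash
cat >> h.py <<'E'
def redmask(im):
    h=cv2.cvtColor(im,cv2.COLOR_BGR2HSV)
    return (((h[...,0]<11)|(h[...,0]>174))&(h[...,1]>115)&(h[...,2]>40)).astype(np.uint8)*255
def blobs(m,amin=80):
    n,l,s,c=cv2.connectedComponentsWithStats(m,connectivity=4)
    return l,[(i,s[i],c[i]) for i in range(1,n) if s[i][4]>=amin]
E
python3 - <<'E'
from h import *
ims={}
for n in ("scene","side"):
    im=cv2.imread(f"pics/{n}0.png");m=redmask(im);l,b=blobs(m)
    C=cam(n);print(n,"cam at",-C["R"].T@C["t"])
    for i,s,c in b:
        x,y,w,h,a=s
        if a>3000 or y<100: continue
        # far rim: top row -> centre: shift 32mm towards the camera, on z=.08
        p=plane(C,(x+w/2,y+0.0),0.08); o=-C["R"].T@C["t"]; d=(o-p)[:2];d/=np.linalg.norm(d)
        print(i,s,c.round(1),"ctr est",(p[:2]+0.032*d).round(4))
    cv2.imwrite(f"pics/m_{n}.png",m)
E
```

```text
scene cam at [1.02171042 0.75888734 0.7902335 ]
62 [ 485  137   54   85 2601] [514.3 183.1] ctr est [-0.1563 -0.0911]
63 [275 152  22  25 386] [285.6 161.5] ctr est [ 0.436  -0.3578]
75 [303 186  22  42 850] [313.7 206.3] ctr est [ 0.4635 -0.1666]
78 [447 189  37  28 171] [462.4 204. ] ctr est [0.158  0.0417]
80 [243 193  26  36 670] [256.4 207.9] ctr est [ 0.5982 -0.2144]
143 [293 233  30  26 551] [307.  245.7] ctr est [ 0.576  -0.0078]
148 [317 257  33  27 463] [331.  272.6] ctr est [0.5749 0.0909]
149 [287 260  16  14  93] [293.3 267.2] ctr est [0.6457 0.0575]
151 [345 283  35  30 526] [359.7 300.5] ctr est [0.5718 0.187 ]
152 [311 284  17  16 109] [318.  292.9] ctr est [0.6427 0.1458]
203 [338 313  16  16 117] [345.  321.5] ctr est [0.6444 0.2375]
side cam at [-0.39400466 -0.57053244  0.88370693]
10465 [151 251  32  75 270] [170.5 286.1] ctr est [0.3358 0.2236]
```

```bash
python3 - <<'E'
from h import *
im=cv2.imread("pics/side0.png");hs=cv2.cvtColor(im,cv2.COLOR_BGR2HSV)
for p in [(419,320),(419,345),(387,258),(300,233),(338,290),(290,232)]: print(p,hs[p[1],p[0]])
C=cam("side")
h=hs
m=((h[...,0]<11)&(h[...,1]>140)&(h[...,2]>60)).astype(np.uint8)*255
m[:180]=0
l,b=blobs(m)
for i,s,c in b:
    x,y,w,h_,a=s
    if a>3000 or x<210: continue
    p=plane(C,(x+w/2,y+0.0),0.08); o=-C["R"].T@C["t"]; d=(o-p)[:2];d/=np.linalg.norm(d)
    print(i,s,c.round(1),"ctr est",(p[:2]+0.032*d).round(4))
C=cam("wrist");o=robot.observe();T=np.array(o["tool_pos"])
from scipy.spatial.transform import Rotation as Ro
R=Ro.from_euler('xyz',o["tcp_rot"],degrees=True).as_matrix()
print("cam in tool",R.T@(-C["R"].T@C["t"]-T),"axis in tool",R.T@C["R"].T)
E
```

```text
(419, 320) [ 11 177 101]
(419, 345) [  9 163  97]
(387, 258) [ 12 170 117]
(300, 233) [ 10 163  94]
(338, 290) [ 11 168 112]
(290, 232) [ 12 181 152]
cam in tool [ 8.43445106e-02  4.08481947e-05 -7.05314359e-02] axis in tool [[ 7.21163300e-04 -9.44895716e-01 -3.27370687e-01]
 [ 9.99999738e-01  6.62861346e-04  2.89666328e-04]
 [-5.67030979e-05 -3.27370810e-01  9.44895946e-01]]
```

```bash
python3 - <<'E'
from h import *
from scipy.spatial.transform import Rotation as Ro
print(robot.tip_reach)
for y in (131.6,-48.4,180,0,90,-90):
    print(y,robot.ik([0.517,-0.286,0.30],[180,0,y]))
# greens
for n in("scene","side"):
    im=cv2.imread(f"pics/{n}0.png");h=cv2.cvtColor(im,cv2.COLOR_BGR2HSV)
    m=((h[...,0]>50)&(h[...,0]<80)&(h[...,1]>150)).astype(np.uint8)*255;C=cam(n);l,b=blobs(m)
    for i,s,c in b:
        x,y,w,hh,a=s;p=plane(C,(x+w/2,y),0.08); o=-C["R"].T@C["t"]; d=(o-p)[:2];d/=np.linalg.norm(d)
        print(n,s,(p[:2]+0.032*d).round(4))
    if n=="side":
        m=((h[...,0]<14)&(h[...,1]>140)&(h[...,2]>60)).astype(np.uint8)*255; m[:180]=0;m[:,:260]=0;m[:,450:]=0
        l,b=blobs(m)
        for i,s,c in b:
            x,y,w,hh,a=s;p=plane(C,(x+w/2,y),0.08); o=-C["R"].T@C["t"]; d=(o-p)[:2];d/=np.linalg.norm(d)
            print("red",s,(p[:2]+0.032*d).round(4))
E
```

```text
0.0726
131.6 [-41.62190592   4.30535216   3.41613608  89.11078392   0.
   6.77809408]
-48.4 [ -41.62190592    4.30535216    3.41613608   89.11078392    0.
 -173.22190592]
180 [-41.62190592   4.30535216   3.41613608  89.11078392   0.
 -41.62190592]
0 [-41.62190592   4.30535216   3.41613608  89.11078392   0.
 138.37809408]
90 [-41.62190592   4.30535216   3.41613608  89.11078392   0.
  48.37809408]
-90 [ -41.62190592    4.30535216    3.41613608   89.11078392    0.
 -131.62190592]
scene [282 172  23  34 421] [ 0.4722 -0.253 ]
scene [227 221  28  39 544] [ 0.6787 -0.127 ]
side [357 226  23  33 557] [ 0.6734 -0.1398]
side [367 287  27  40 793] [ 0.4669 -0.2632]
red [393 180  40  22 537] [ 0.9584 -0.1496]
red [260 208  22  23 178] [0.6203 0.1185]
red [287 216  27  26 509] [0.6261 0.0315]
red [375 253  25  35 639] [ 0.5909 -0.2267]
red [327 270  23  44 910] [ 0.474  -0.1574]
red [404 315  31  40 891] [ 0.4249 -0.3675]
```

```bash
python3 - <<'E'
from h import *
robot.move_pose([0.51,-0.28,0.31],[180,0,131.6])
c=robot.get_calibration("wrist");im=robot.grab_frame("wrist");cv2.imwrite("pics/w1.png",im);np.save("w1.npy",c,allow_pickle=True)
print(robot.observe()["time"],robot.observe()["tool_pos"])
E
```

```text
3.4917 [ 0.51029135 -0.2794372   0.31002899]
```

View pics/w1.png

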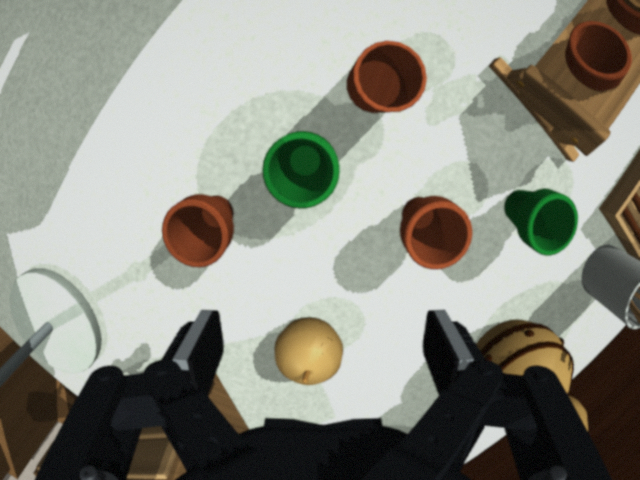

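The wrist view shows pot A at (197,230), pot B at (438,234), the tumbler at (388,78), the greens at (300,170) and (548,220), and the open rack pot at (600,55). I'll map the rim contours onto the z = 80 mm plane and fit circles.

```bash
cat >> h.py <<'E'
from scipy.optimize import least_squares
def rimfit(im,C,seed,z=0.08,r0=0.032,mask=None):
    h=cv2.cvtColor(im,cv2.COLOR_BGR2HSV)
    if mask is None:
        mask=((h[...,0]<14)&(h[...,1]>120)&(h[...,2]>25)).astype(np.uint8)*255
        mask=cv2.morphologyEx(mask,cv2.MORPH_CLOSE,np.ones((3,3)))
    cs,_=cv2.findContours(mask,cv2.RETR_EXTERNAL,cv2.CHAIN_APPROX_NONE)
    c=[k for k in cs if cv2.pointPolygonTest(k,seed,False)>=0][0][:,0,:].astype(float)
    P=np.array([plane(C,p,z)[:2] for p in c])
    nad=(-C["R"].T@C["t"])[:2]
    c0=P.mean(0);u=(c0-nad)/np.linalg.norm(c0-nad)
    for it in range(4):
        sel=((P-c0)@u)>-0.006
        r=least_squares(lambda q:np.hypot(P[sel,0]-q[0],P[sel,1]-q[1])-q[2],[*c0,r0],loss="soft_l1",f_scale=5e-4)
        c0=r.x[:2]
    return r.x,np.median(np.abs(r.fun)),len(c)
E
python3 - <<'E'
from h import *
im=cv2.imread("pics/w1.png");c=np.load("w1.npy",allow_pickle=True).item();C=cam("wrist",c)
print("cam",-C["R"].T@C["t"])
for n,s in dict(A=(197,230),B=(438,234)).items(): print(n,rimfit(im,C,s))
print("tumbler",rimfit(im,C,(388,78),z=.092,r0=.029))
h=cv2.cvtColor(im,cv2.COLOR_BGR2HSV);g=((h[...,0]>50)&(h[...,0]<80)&(h[...,1]>120)).astype(np.uint8)*255
for s in [(300,170),(548,220)]: print("green",rimfit(im,C,s,mask=g))
E
```

```text
cam [ 0.45421056 -0.21648227  0.380554  ]
A (array([ 0.43468636, -0.3667469 ,  0.03020637]), np.float64(0.00022583885083234806), 203)
B (array([ 0.59833592, -0.2231342 ,  0.03046017]), np.float64(0.00024170457447564991), 203)
tumbler (array([ 0.47141582, -0.15757779,  0.02748397]), np.float64(0.00018329862767088242), 211)
green (array([ 0.4705902, -0.2618372,  0.0305378]), np.float64(0.00018290190669159948), 212)
green (array([ 0.68036247, -0.13395989,  0.0303981 ]), np.float64(0.0002613124722048426), 191)
```

```bash
python3 - <<'E'
from h import *
c=np.load("w1.npy",allow_pickle=True).item()
Cs=[cam("scene"),cam("side"),cam("wrist",c)]
print(tri([ray(Cs[0],(308,241)),ray(Cs[1],(301,226)),ray(Cs[2],(600,55))]))
a=[cv2.resize(cv2.imread(f"pics/{f}.png")[y:y+60,x:x+70],None,fx=5.5,fy=6,interpolation=cv2.INTER_CUBIC) for f,x,y in (("scene0",280,215),("side0",265,195))]
cv2.imwrite("pics/crop2.png",np.hstack(a))
p=[0.53,-0.01,0.36]
for o in ([180,31,180],[180,-31,0]):
    for pos in ([0.50,-0.01,0.28],[0.55,-0.01,0.19]): print(o,robot.ik(pos,o))
R=None
for y in (90,-90):
    # jaws in slant plane
    from scipy.spatial.transform import Rotation as Ro
    z=np.array([np.sin(np.radians(31)),0,-np.cos(np.radians(31))]);x=np.array([0,1.,0])*np.sign(y);yv=np.cross(z,x)
    e=Ro.from_matrix(np.c_[x,yv,z]).as_euler('xyz',degrees=True);print(e,robot.ik([0.55,-0.01,0.19],e))
E
```

```text
(array([0.58814841, 0.0088504 , 0.0996287 ]), [np.float64(0.0017965924539748237), np.float64(0.001171379188717807), np.float64(0.0006612869833909593)])
[180, 31, 180] None
[180, 31, 180] [-18.81556265 -37.8527486  -48.2030914   50.02053162   9.56181147
 -16.28115049]
[180, -31, 0] None
[180, -31, 0] [-18.81556265 -37.8527486  -48.2030914   50.02053162   9.56181147
 163.71884951]
[149.   0.  90.] [-18.81556265 -37.8527486  -48.2030914   50.02053162   9.56181147
  73.71884951]
[-149.    0.  -90.] [ -18.81556265  -37.8527486   -48.2030914    50.02053162    9.56181147
 -106.28115049]
```

View pics/crop2.png

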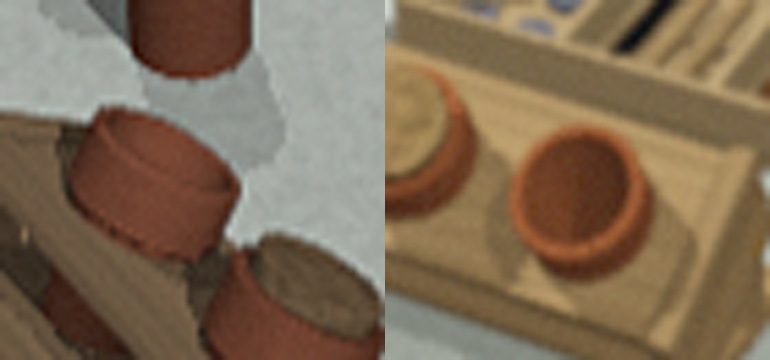

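```bash
python3 - <<'E'
from h import *
for k,p in enumerate([[0.48,-0.07,0.30],[0.48,0.10,0.30]]):
    robot.move_pose(p,[180,0,180])
    c=robot.get_calibration("wrist");im=robot.grab_frame("wrist");cv2.imwrite(f"pics/r{k}.png",im);np.save(f"r{k}.npy",c,allow_pickle=True)
print(robot.observe()["time"])
cv2.imwrite("pics/r01.png",np.hstack([cv2.resize(cv2.imread(f"pics/r{k}.png"),(400,300)) for k in (0,1)]))
E
```

```text
5.1667
```

View pics/r0.png

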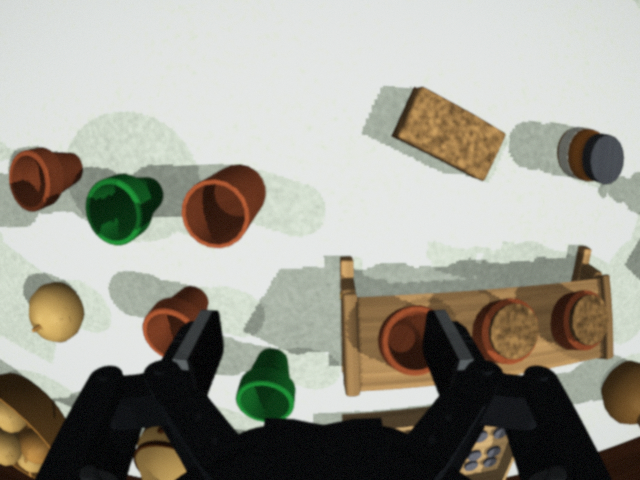

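View pics/r1.png

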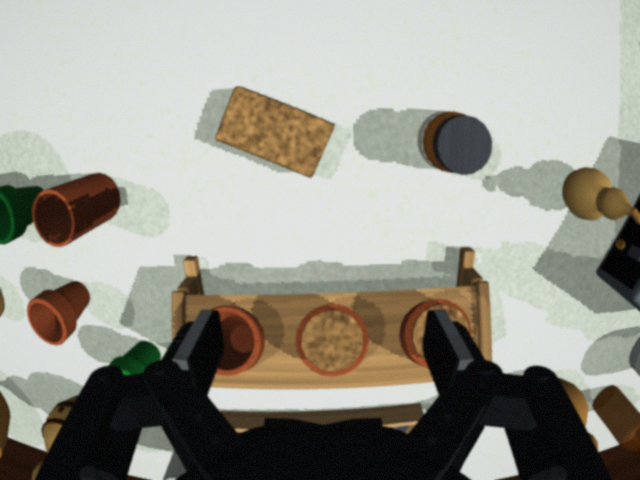

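```bash
python3 - <<'E'
from h import *
for k,p in zip((3,4,5),[[0.45,0.055,0.30],[0.45,0.01,0.30],[0.45,-0.035,0.30]]):
    robot.line_to(p)
    robot.pause(0.1)
    c=robot.get_calibration("wrist");im=robot.grab_frame("wrist");cv2.imwrite(f"pics/r{k}.png",im);np.save(f"r{k}.npy",c,allow_pickle=True)
print(robot.observe()["time"])
cr=[]
for k in (3,4,5):
    im=cv2.imread(f"pics/r{k}.png");cr.append(cv2.resize(im[260:400,190:460],(400,207)))
cv2.imwrite("pics/r345.png",np.vstack(cr)[:600])
E
```

```text
7.025
```

View pics/r345.png

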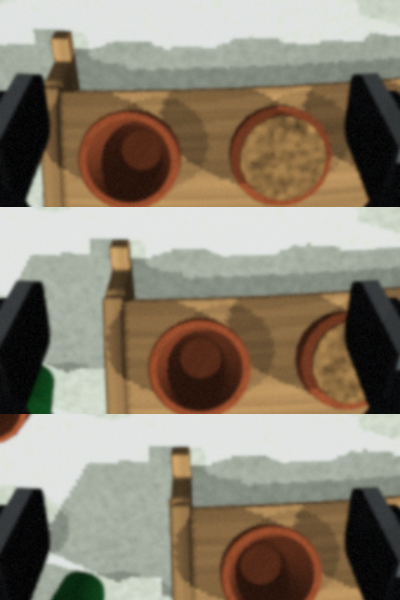

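View pics/r4.png

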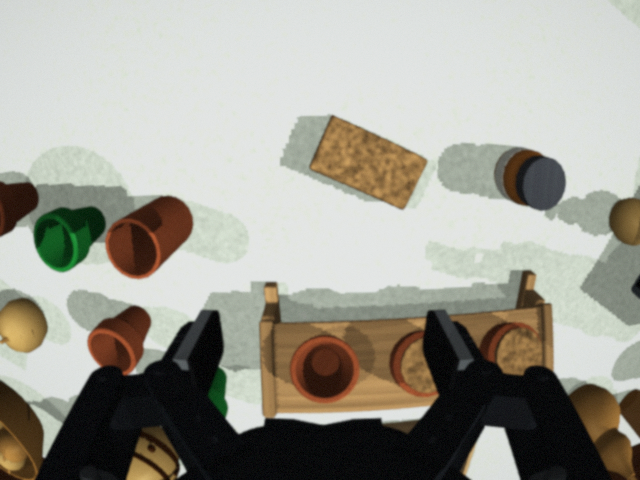

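```bash
python3 - <<'E'
from h import *
seeds={3:(286,367),4:(325,369),5:(372,365)}
seeds={3:(190+130*270/400,260+157*.676),4:(325,369),5:(190+270*.675,260+155*.676)}
E=[];F=[];I=[]
for k,s in seeds.items():
    im=cv2.imread(f"pics/r{k}.png");C=cam("wrist",np.load(f"r{k}.npy",allow_pickle=True).item())
    h=cv2.cvtColor(im,cv2.COLOR_BGR2HSV)
    m=((h[...,0]<9)|(h[...,0]>172)).astype(np.uint8)*255
    m[(h[...,1]<140)]=0
    m=cv2.morphologyEx(m,cv2.MORPH_OPEN,np.ones((3,3)))
    cs,_=cv2.findContours(m,cv2.RETR_EXTERNAL,cv2.CHAIN_APPROX_NONE)
    c=[q for q in cs if cv2.pointPolygonTest(q,s,False)>=0][0]
    e=cv2.fitEllipse(c);E.append(ray(C,e[0]))
    # brightness profile inside
    g=im[...,2].astype(float)
    v=np.zeros_like(m);cv2.drawContours(v,[c],-1,255,-1)
    er=cv2.erode(v,np.ones((13,13)))
    vals=g[er>0]; t,_=cv2.threshold(vals.astype(np.uint8),0,255,cv2.THRESH_OTSU)
    fl=((g>t)&(er>0)).astype(np.uint8)*255;fl=cv2.morphologyEx(fl,cv2.MORPH_OPEN,np.ones((3,3)))
    l,b=blobs(fl,30)
    print(k,"outer",np.round(e[0],1),np.round(e[1],1),round(e[2]),"thr",t,[(x[1].tolist(),x[2].round(1).tolist()) for x in b])
    d=cv2.cvtColor(fl,cv2.COLOR_GRAY2BGR);vis=im.copy();cv2.ellipse(vis,e,(255,255,0),1);x,y=map(int,s)
    I.append(np.hstack([cv2.resize(q[y-45:y+45,x-45:x+45],(200,200),interpolation=cv2.INTER_NEAREST) for q in (vis,im,d)]))
    D=np.linalg.norm(-C["R"].T@C["t"]-np.array([.588,.009,.1])); print("dist",D,"exp diam px ~",C["f"]*.064/D)
print(tri(E))
cv2.imwrite("pics/rim.png",np.vstack(I))
E
```

```text
Traceback (most recent call last):
IndexError: list index out of range
```

```bash
python3 - <<'E'
from h import *
im=cv2.imread("pics/r4.png");h=cv2.cvtColor(im,cv2.COLOR_BGR2HSV)
for x in range(284,366,3): print((x,369),h[369,x],end=" ")
print()
for y in range(328,408,3): print((325,y),h[y,325],end=" ")
E
```

```text
(284, 369) [ 17 130 135] (287, 369) [ 16 129 132] (290, 369) [ 10 164 126] (293, 369) [  9 174 152] (296, 369) [  9 180 119] (299, 369) [  9 187 112] (302, 369) [  9 175  96] (305, 369) [ 11 181  48] (308, 369) [  9 176  45] (311, 369) [  9 176  45] (314, 369) [  9 176  71] (317, 369) [ 10 179  84] (320, 369) [  9 185  84] (323, 369) [ 10 194  80] (326, 369) [  9 181  86] (329, 369) [ 10 180  85] (332, 369) [  8 178  83] (335, 369) [ 10 180  82] (338, 369) [  8 182  49] (341, 369) [  9 189  50] (344, 369) [  9 185  62] (347, 369) [  9 189  66] (350, 369) [  9 178  70] (353, 369) [  9 183 107] (356, 369) [  9 185 143] (359, 369) [ 13 152 151] (362, 369) [ 17 127 129] (365, 369) [ 18 137 104] 
(325, 328) [ 17 124 181] (325, 331) [ 18 131 119] (325, 334) [ 16 141  94] (325, 337) [  9 178 133] (325, 340) [  9 178 150] (325, 343) [  9 184 112] (325, 346) [  8 177  75] (325, 349) [  8 174  79] (325, 352) [  8 176  84] (325, 355) [ 10 180  85] (325, 358) [ 11 182  84] (325, 361) [  9 181  83] (325, 364) [ 10 187  79] (325, 367) [  8 182  80] (325, 370) [  8 172  86] (325, 373) [ 10 176  87] (325, 376) [ 11 200  51] (325, 379) [  6 166  40] (325, 382) [  9 172  43] (325, 385) [  8 153  45] (325, 388) [ 10 172  43] (325, 391) [  9 176  42] (325, 394) [  9 174  41] (325, 397) [  8 172  80] (325, 400) [  9 175 159] (325, 403) [ 13 146 168] (325, 406) [ 17 127 159]
```

```bash
python3 - <<'E'
from h import *
seeds={3:(277,366),4:(325,369),5:(372,365)}
E=[];F=[];I=[]
for k,s in seeds.items():
    im=cv2.imread(f"pics/r{k}.png");C=cam("wrist",np.load(f"r{k}.npy",allow_pickle=True).item())
    h=cv2.cvtColor(im,cv2.COLOR_BGR2HSV)
    m=((h[...,0]<=13)&(h[...,1]>=145)).astype(np.uint8)*255
    m=cv2.morphologyEx(m,cv2.MORPH_CLOSE,np.ones((3,3)));m=cv2.morphologyEx(m,cv2.MORPH_OPEN,np.ones((5,5)))
    cs,_=cv2.findContours(m,cv2.RETR_EXTERNAL,cv2.CHAIN_APPROX_NONE)
    c=[q for q in cs if cv2.pointPolygonTest(q,s,False)>=0][0]
    e=cv2.fitEllipse(c);E.append(ray(C,e[0]))
    V=h[...,2]; fl=((V>62)&(V<100)).astype(np.uint8)*255
    vis=im.copy();cv2.ellipse(vis,e,(255,255,0),1);x,y=map(int,s)
    D=np.linalg.norm(-C["R"].T@C["t"]-np.array([.588,.009,.1])); print(k,"outer",np.round(e[0],1),np.round(e[1],1),round(e[2]),"exp",C["f"]*.064/D)
    I.append(np.hstack([cv2.resize(q[y-45:y+45,x-45:x+45],(260,260),interpolation=cv2.INTER_NEAREST) for q in (vis,cv2.convertScaleAbs(im,alpha=1.8),cv2.cvtColor(fl,cv2.COLOR_GRAY2BGR))]))
print(tri(E))
cv2.imwrite("pics/rim.png",cv2.resize(np.vstack(I),(600,600)))
E
```

```text
3 outer [277.  367.6] [67.1 68.8] 93 exp 67.39484227183563
4 outer [324.4 368.8] [67.1 69.1] 85 exp 67.93488252138198
5 outer [372.5 367.9] [66.9 68.7] 73 exp 67.41207553248032
(array([0.58752634, 0.01264546, 0.09698649]), [np.float64(1.0501584848920935e-05), np.float64(6.356365162115645e-05), np.float64(5.498460079977098e-05)])
```

View pics/rim.png

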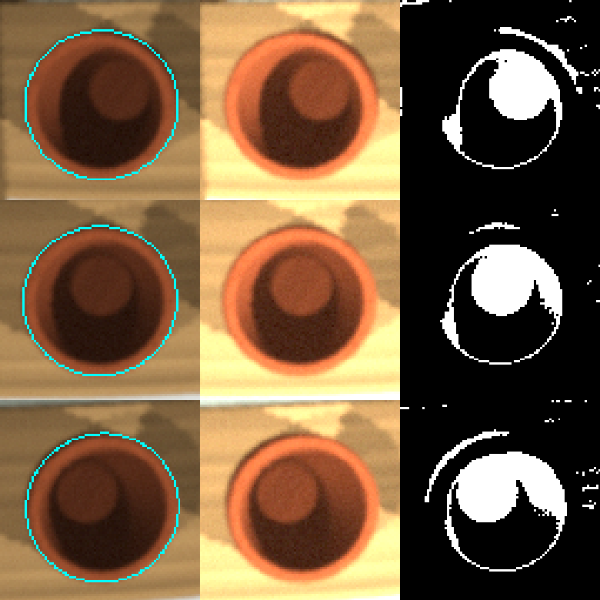

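```bash
python3 - <<'E'
from h import *
fl={3:(285.1,362.4),4:(325.5,361.8),5:(366.2,361.4)}
r=[ray(cam("wrist",np.load(f"r{k}.npy",allow_pickle=True).item()),p) for k,p in fl.items()]
x,res=tri(r);M=np.array([0.5875,0.0126,0.0970]);print(x,res);d=M-x;print(np.linalg.norm(d),d/np.linalg.norm(d),"tilt",np.degrees(np.arccos(d[2]/np.linalg.norm(d))),"az",np.degrees(np.arctan2(d[1],d[0])))
# stopper pots: corks' rim, view r1 center & right, view r0
Cs=cam("scene");Cd=cam("side");print(proj(Cs,M),proj(Cd,M))
# rack row direction: front board edge in r4: pts
C=cam("wrist",np.load("r4.npy",allow_pickle=True).item())
im=cv2.imread("pics/r1.png");C1=cam("wrist",np.load("r1.npy",allow_pickle=True).item())
im=cv2.convertScaleAbs(im,alpha=1.3);cv2.imwrite("pics/r1c.png",cv2.resize(im[230:420,160:510],(770,418),interpolation=cv2.INTER_CUBIC))
E
```

```text
[0.62088002 0.01407183 0.04450957] [np.float64(0.0010056000474492942), np.float64(0.0005852497520739391), np.float64(0.00044195795138384257)]
0.062222481303950763 [-0.53646242 -0.02365437  0.84359264] tilt 32.47853903630973 az -177.47527884341594
[308.37282344 242.5806018 ] [299.15916474 226.72766008]
```

View pics/r1c.png

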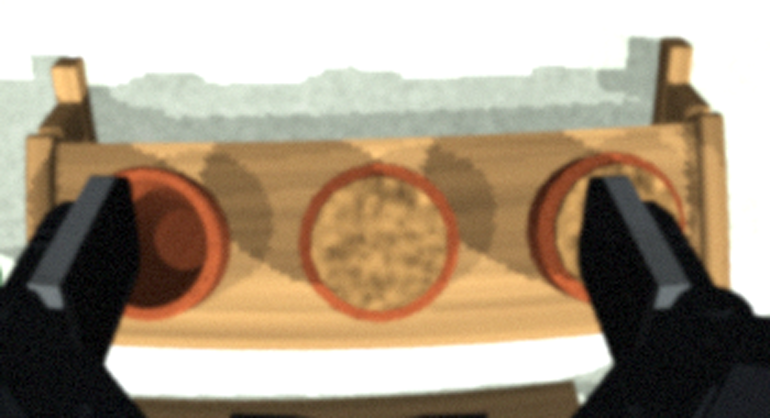

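```bash
python3 - <<'E'
from h import *
M=np.array([0.5875,0.0126,0.0970])
C1=cam("wrist",np.load("r1.npy",allow_pickle=True).item())
p=plane(C1,(160+379/2.2,230+242/2.2),M[2]);print("mid pot",p,p-M,np.linalg.norm(p-M),np.degrees(np.arctan2(-(p-M)[0],(p-M)[1])))
# right pot in r1: centre cork crop approx
p2=plane(C1,(160+608/2.2,230+227/2.2),M[2]);print("right pot",p2,p2-M,np.degrees(np.arctan2(-(p2-M)[0],(p2-M)[1])))
C3=cam("wrist",np.load("r3.npy",allow_pickle=True).item())
p=plane(C3,(190+280*.675,260+155*.676),M[2]);print("mid pot r3",p,p-M,np.linalg.norm(p-M))
C4=cam("wrist",np.load("r4.npy",allow_pickle=True).item())
print(plane(C4,(276,323),.09)-plane(C4,(540,306),.09))
E
```

```text
mid pot [0.58478758 0.10782961 0.097     ] [-2.71241737e-03  9.52296141e-02 -2.77555756e-17] 0.09526823506467597 1.6315099312185055
right pot [0.58059985 0.20227759 0.097     ] [-6.90015060e-03  1.89677588e-01 -2.77555756e-17] 2.083405060228859
mid pot r3 [0.58439049 0.10763828 0.097     ] [-3.10951076e-03  9.50382794e-02  2.77555756e-17] 0.09508913505838987
[ 0.00934983 -0.25572369  0.        ]
```

```bash
cat >> h.py <<'E'
from scipy.spatial.transform import Rotation as Ro
M=np.array([0.5875,0.0126,0.0970])
def axis(tilt=31.5,yaw=2.0):
    t,w=np.radians(tilt),np.radians(yaw);return np.array([-np.sin(t)*np.cos(w),-np.sin(t)*np.sin(w),np.cos(t)])
def orient(a,sx=1,yaw=2.0):
    # tool z=-a, tool x along +-row (jaws in slant plane)
    w=np.radians(yaw);x=sx*np.array([-np.sin(w),np.cos(w),0]);z=-a;x=x-z*(x@z);x/=np.linalg.norm(x)
    return Ro.from_matrix(np.c_[x,np.cross(z,x),z])
def eul(R): return R.as_euler('xyz',degrees=True)
E
python3 - <<'E'
from h import *
a=axis()
for s in (0.07,.08,.1,.12,.14,.15,.16,.17,.18,.19):
    print(s,(M+s*a).round(3),[None if q is None else np.round(q,1).tolist() for q in [robot.ik(M+s*a,eul(orient(a,1)))]])
for s in (.16,.18):
  for t in (20,25,28): print(s,t,robot.ik(M+s*a,eul(orient(axis(t),1))))
E
```

```text
0.07 [0.551 0.011 0.157] [[-16.6, -37.2, -51.5, 45.6, 9.6, 74.0]]
0.08 [0.546 0.011 0.165] [[-16.8, -38.8, -51.6, 47.1, 9.7, 73.8]]
0.1 [0.535 0.011 0.182] [[-17.3, -42.0, -51.7, 50.3, 9.9, 73.4]]
0.12 [0.525 0.01  0.199] [[-17.8, -45.0, -51.6, 53.4, 10.2, 72.9]]
0.14 [0.514 0.01  0.216] [[-18.4, -47.7, -51.4, 56.4, 10.5, 72.4]]
0.15 [0.509 0.01  0.225] [None]
0.16 [0.504 0.01  0.233] [None]
0.17 [0.499 0.01  0.242] [None]
0.18 [0.494 0.009 0.25 ] [None]
0.19 [0.488 0.009 0.259] [None]
0.16 20 [-16.81429084 -34.83094479 -38.69021616  67.13072681   6.33273129
  72.24706354]
0.16 25 [-17.70360599 -41.27530041 -43.93873704  63.63484738   8.19182169
  72.01814947]
0.16 28 [-18.26107662 -45.29898173 -47.13632382  61.65219687   9.35652155
  71.94763092]
0.18 20 [-17.30378036 -36.92180703 -38.25831398  69.70551129   6.49196506
  71.78128375]
0.18 25 [-18.24204122 -43.42877593 -43.42591427  66.37308864   8.40795111
  71.51977549]
0.18 28 [-18.83148938 -47.49704199 -46.57679573  64.49508533   9.6107534
  71.42993084]
```

```bash
python3 - <<'E'
from h import *
a=axis();L=0.124
for k in (0,0.034):
  for h in (0.03,.02,.012,.005,0,-.005,-.01,-.015,-.02):
    best=None
    for t in np.arange(31.5,10,-.5):
        A=axis(t)
        if robot.ik(M+(k+h)*a+L*A,eul(orient(A))) is not None: best=t;break
    print(k,h,best)
for p,y in (([0.5983,-0.2231,0.124],131.6),([0.4347,-0.3667,0.124],160)):
    print(robot.ik(p,[180,0,y]))
print(robot.observe()["q"])
E
```

```text
0 0.03 30.5
0 0.02 31.5
0 0.012 31.5
0 0.005 31.5
0 0 31.5
0 -0.005 31.5
0 -0.01 31.5
0 -0.015 31.5
0 -0.02 31.5
0.034 0.03 28.5
0.034 0.02 29.0
0.034 0.012 29.5
0.034 0.005 30.0
0.034 0 30.5
0.034 -0.005 30.5
0.034 -0.01 31.0
0.034 -0.015 31.5
0.034 -0.02 31.5
[-32.16021044  15.13514682  -3.02168333  71.84316986   0.
  16.23978956]
[-53.32247957   3.28162018 -16.06636206  70.65201776   0.
 -33.32247957]
[-2.10367320e+01 -2.03356817e+01 -1.91302650e+01  9.12063303e+01
  1.33867987e-02 -2.10895012e+01]
```

```bash
python3 - <<'E'
from h import *
robot.move_pose([0.5983,-0.2231,0.23],[180,0,90])
robot.pause(0.1)
c=robot.get_calibration("wrist");im=robot.grab_frame("wrist");cv2.imwrite("pics/b1.png",im);np.save("b1.npy",c,allow_pickle=True)
C=cam("wrist",c);print(robot.observe()["time"],robot.observe()["tool_pos"],proj(C,[.5983,-.2231,.08]))
E
```

```text
8.425 [ 0.59840276 -0.22246313  0.23077877] [322.06807262 251.9997599 ]
```

View pics/b1.png

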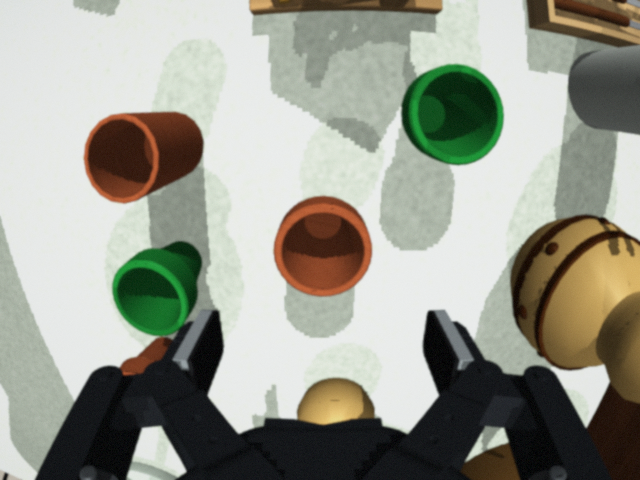

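```bash
python3 - <<'E'
from h import *
im=cv2.imread("pics/b1.png");C=cam("wrist",np.load("b1.npy",allow_pickle=True).item())
print(rimfit(im,C,(322,260)))
E
```

```text
(array([ 0.59850644, -0.22328924,  0.03062218]), np.float64(0.0001447242956960082), 275)
```

Both views put pot B at (0.5985, -0.2233), so I'll descend and grip it.

```bash
python3 - <<'E'
from h import *
p=[0.5985,-0.2233]
robot.line_to([*p,0.17],vel=0.2)
print(robot.line_to([*p,0.124],vel=0.08,guard=8))
robot.set_gripper(0.04)
o=robot.observe();print(o["time"],o["tool_pos"],o["gripper_width"],o["ft_force"])
print(robot.line_to([*p,0.20],vel=0.12))
robot.pause(0.1)
o=robot.observe();print(o["time"],o["tool_pos"],o["tcp_rot"],o["gripper_width"],o["ft_force"])
c=robot.get_calibration("wrist");im=robot.grab_frame("wrist");cv2.imwrite("pics/b2.png",im);np.save("b2.npy",c,allow_pickle=True)
cv2.imwrite("pics/b2s.png",robot.grab_frame("side"))
cv2.imwrite("pics/b2c.png",robot.grab_frame("scene"))
E
```

```text
False
9.9417 [ 0.59899097 -0.22371334  0.12518356] 0.0630185233237972 [-0.80575643 -0.78351557  5.79470962]
False
10.825 [ 0.59799068 -0.22297939  0.19855385] [-1.79897713e+02 -6.51540324e-02  8.99999737e+01] 0.06239933045664273 [ 0.12270256 -0.08266474 -1.28984665]
```

View pics/b2.png

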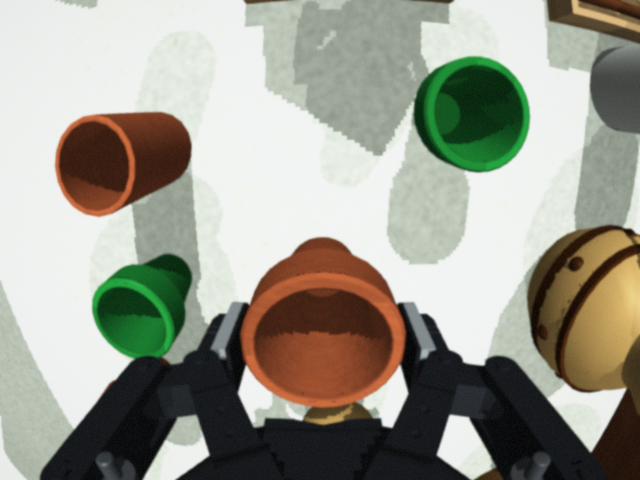

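View pics/b2s.png

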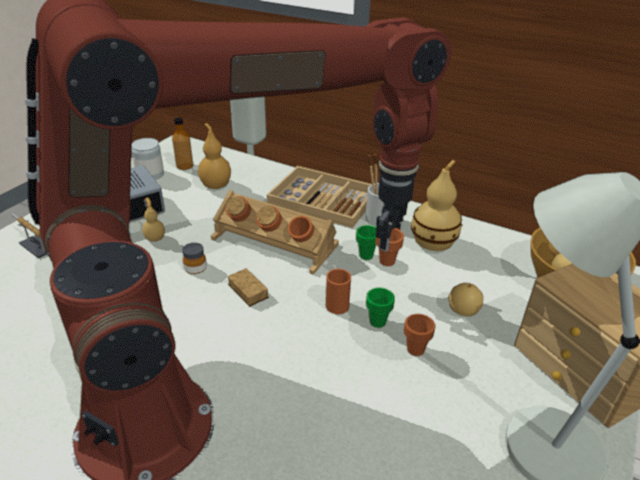

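```bash
cat >> h.py <<'E'
def toolray(C,uv,o):
    R=Ro.from_euler('xyz',o["tcp_rot"],degrees=True).as_matrix();a,v=ray(C,uv);return R.T@(a-np.array(o["tool_pos"])),R.T@v
E
python3 - <<'E'
from h import *
C=cam("wrist",np.load("b2.npy",allow_pickle=True).item());o=dict(tool_pos=[0.59799068,-0.22297939,0.19855385],tcp_rot=[-179.897713,-0.065154,90])
for uv in [(246,303),(240,352),(232,303),(216,352),(400,303),(408,352)]:
    p,v=toolray(C,uv,o);s=np.sign(v[1])
    for Y in (0.032,):
        k=(s*Y-p[1])/v[1];print(uv,(p+k*v).round(4))
for z in (0.036,.040,.044,.048):
    for uv in [(243,336),(406,336),(324,273),(324,404)]:
        p,v=toolray(C,uv,o);k=(z-p[2])/v[2];print(z,uv,(p+k*v).round(4),end=" ")
    print()
im=cv2.imread("pics/b2.png");cv2.imwrite("pics/b2z.png",cv2.resize(im[230:420,200:450],(750,570),interpolation=cv2.INTER_CUBIC))
E
```

```text
(246, 303) [ 0.0096 -0.032   0.0641]
(240, 352) [-0.0018 -0.032   0.0449]
(232, 303) [ 0.0214 -0.032   0.0425]
(216, 352) [ 0.0181 -0.032   0.0176]
(400, 303) [0.0105 0.032  0.0625]
(408, 352) [0.0011 0.032  0.0409]
0.036 (243, 336) [ 0.0119 -0.0277  0.036 ] 0.036 (406, 336) [0.0118 0.029  0.036 ] 0.036 (324, 273) [0.0363 0.0004 0.036 ] 0.036 (324, 404) [-0.0202  0.0005  0.036 ] 
0.04 (243, 336) [ 0.0092 -0.0287  0.04  ] 0.04 (406, 336) [0.0091 0.0301 0.04  ] 0.04 (324, 273) [0.0345 0.0004 0.04  ] 0.04 (324, 404) [-0.0241  0.0006  0.04  ] 
0.044 (243, 336) [ 0.0065 -0.0298  0.044 ] 0.044 (406, 336) [0.0064 0.0312 0.044 ] 0.044 (324, 273) [0.0327 0.0005 0.044 ] 0.044 (324, 404) [-0.028   0.0006  0.044 ] 
0.048 (243, 336) [ 0.0038 -0.0308  0.048 ] 0.048 (406, 336) [0.0037 0.0323 0.048 ] 0.048 (324, 273) [0.0309 0.0005 0.048 ] 0.048 (324, 404) [-0.0319  0.0006  0.048 ]
```

View pics/b2z.png

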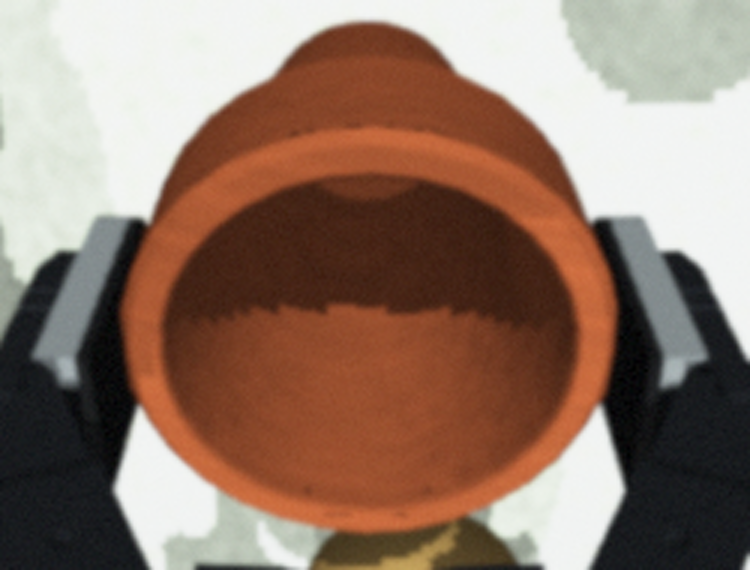

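Pot B is held: the rim is about 46.5 mm ahead of the TCP, centred to under 1 mm, with the fingertips 16–19 mm below the rim. Now I'll move it to the pre-insert pose.

```bash
cat >> h.py <<'E'
def tp(h,tilt,k=0.0,Lr=0.0465,off=np.zeros(3)):
    """TCP position for foot centre at h above lower mouth (stack offset k) on the rack axis, tool tilt"""
    A=axis(tilt);return M+off+(k+h)*axis()+(0.080+Lr)*A, eul(orient(A))
E
python3 - <<'E'
from h import *
robot.line_to([0.5985,-0.2233,0.28],vel=0.25)
robot.move_pose([0.49,-0.10,0.285],[180,0,90])
p,e=tp(0.025,30.5)
print(robot.line_to(p,vel=0.12,rotation=e,guard=10))
robot.pause(0.2)
o=robot.observe();print(o["time"],p,o["tool_pos"],e,o["tcp_rot"],o["ft_force"])
c=robot.get_calibration("wrist");im=robot.grab_frame("wrist");cv2.imwrite("pics/i1w.png",im);np.save("i1w.npy",c,allow_pickle=True)
cv2.imwrite("pics/i1s.png",robot.grab_frame("side"));cv2.imwrite("pics/i1c.png",robot.grab_frame("scene"))
a=[cv2.resize(cv2.imread(f"pics/{f}.png")[y:y+150,x:x+130],None,fx=3,fy=3,interpolation=cv2.INTER_CUBIC) for f,x,y in (("i1c",245,130),("i1s",235,140))]
cv2.imwrite("pics/i1.png",np.hstack(a))
E
```

```text
False
13.5417 [0.510281   0.00990345 0.22731209] [0.51051232 0.00947307 0.22757619] [149.5   0.   92. ] [ 1.49521725e+02 -2.73623123e-03  9.19656976e+01] [-1.00789651 -0.1003698  -1.69979663]
```

View pics/i1.png

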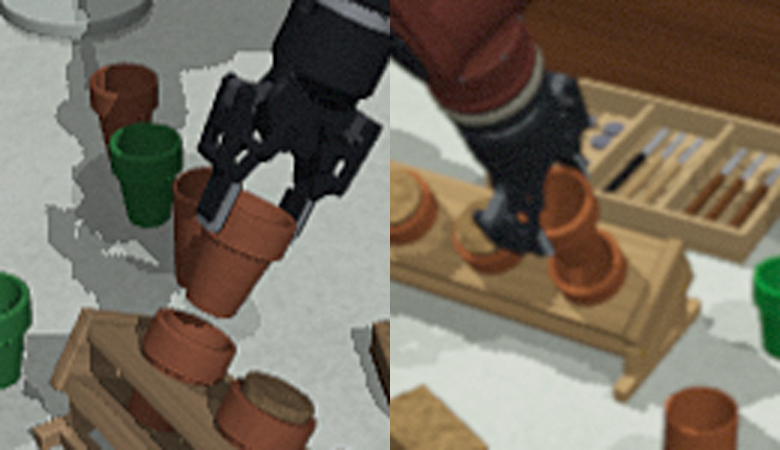

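View pics/i1w.png

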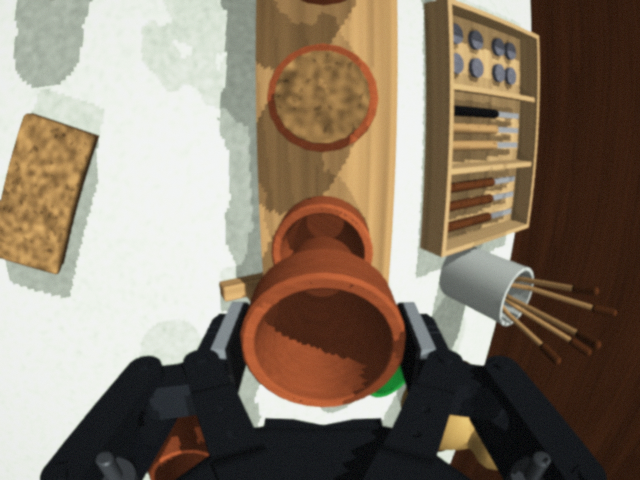

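```bash
python3 - <<'E'
from h import *
a=axis();A=axis(30.5)
for n,x,y in (("scene",245,130),("side",235,140)):
    C=cam(n)
    for nm,P in (("mouth",M),("foot",M+.025*a),("rim",M+.025*a+.08*A),("tcp",M+.025*a+.1265*A)):
        u=proj(C,P);print(n,nm,((u-[x,y])*3).round(0))
o=robot.observe();C=cam("scene");print(((proj(C,o["tool_pos"])-[245,130])*3))
C=cam("wrist",np.load("i1w.npy",allow_pickle=True).item());print(proj(C,M),proj(C,M+.025*a),proj(C,M+.025*a+.08*A))
E
```

```text
scene mouth [190. 338.]
scene foot [205. 308.]
scene rim [253. 208.]
scene tcp [282. 148.]
side mouth [192. 260.]
side foot [185. 247.]
side rim [160. 200.]
side tcp [144. 170.]
[281.5188428  148.25361811]
[322.17699579 250.00166871] [321.41012861 265.3092113 ] [320.98661337 346.69466754]
```

```bash
python3 - <<'E'
from h import *
a=axis();A=axis(30.5)
I=[]
for n,f,x,y in (("scene","i1c",290,180),("side","i1s",275,185)):
    C=cam(n);im=cv2.resize(cv2.imread(f"pics/{f}.png")[y:y+80,x:x+60],None,fx=6,fy=6,interpolation=cv2.INTER_CUBIC)
    for P in (M,M+.025*a,M+.025*a+.08*A,M-.08*a):
        u=((proj(C,P)-[x,y]+.5)*6).astype(int);cv2.circle(im,tuple(u.tolist()),3,(255,255,0),-1)
    I.append(im)
cv2.imwrite("pics/i1z.png",np.hstack(I))
E
```

```text
(no output)
```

View pics/i1z.png

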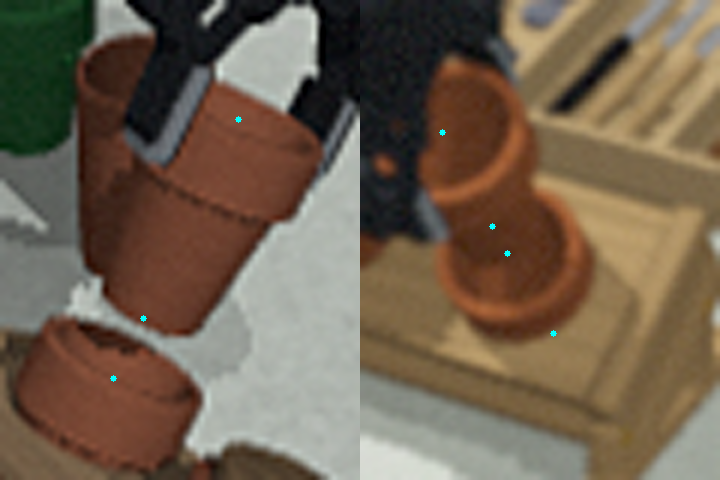

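Rim and foot land within about 1.5 px (around 3 mm) of where they should, and the entry has 7 mm of clearance. I'll slide it in step by step, watching axial and lateral force and correcting sideways as it goes.

```bash
cat >> h.py <<'E'
def force(F0,n=4):
    f=[]
    for _ in range(n):
        f.append(robot.observe()["ft_force"]);robot.pause(0.015)
    f=np.mean(f,0)-F0;a=axis();w=np.radians(2.0)
    yv=np.array([-np.sin(w),np.cos(w),0]);xv=np.cross(yv,a)
    return f@a,f@xv,f@yv,xv,yv
E
python3 - <<'E'
from h import *
p,e=tp(0.010,31.5);robot.line_to(p,vel=0.06,rotation=e,guard=8)
robot.pause(0.3)
fs=[]
for _ in range(8): fs.append(robot.observe()["ft_force"]);robot.pause(0.03)
fs=np.array(fs);print(fs.mean(0),fs.std(0));np.save("F0.npy",fs.mean(0));F0=fs.mean(0)
off=np.zeros(3)
for h in (-0.010,-0.020,-0.028):
    p,e=tp(h,31.5,off=off);g=robot.line_to(p,vel=0.05,guard=5);f=force(F0);o=robot.observe()
    print(h,g,"ax %.1f x %.1f y %.1f"%f[:3],(np.array(o["tool_pos"])-p).round(4))
    if g: break
print(robot.observe()["time"])
E
```

```text
[ 0.01516727  0.03446348 -1.47891371] [0.58563993 0.40100655 0.41027138]
-0.01 False ax 0.1 x -0.4 y -0.1 [0. 0. 0.]
-0.02 False ax 0.2 x -0.1 y 0.1 [-0.0001  0.     -0.0002]
-0.028 False ax 0.5 x -0.1 y -0.2 [-0.0001  0.     -0.0002]
16.0667
```

```bash
cat >> h.py <<'E'
def press(h0,hmin,F0,k=0.0,off=np.zeros(3),target=5.0,Lr=0.0465,K=0.0002):
    h=h0;off=off.copy()
    while h>hmin:
        f=force(F0,5)
        print("h %.4f ax %.1f x %.1f y %.1f off %s t %.1f"%(h,*f[:3],(off*1e3).round(2),robot.observe()["time"]))
        if f[0]>=target: return h,off,f
        if f[0]>11: return h,off,f
        lat=np.hypot(f[1],f[2])
        if lat>1.2:
            off=off+K*(f[1]*f[3]+f[2]*f[4])
        step=0.002 if f[0]<1.0 and lat<1.2 and h>-0.040 else (0.001 if f[0]<1.2 else 0.0003)
        h-=step
        p,e=tp(h,31.5,k=k,Lr=Lr,off=off);g=robot.line_to(p,vel=0.02,guard=6)
        if g: print("guard");
    return h,off,force(F0,5)
E
python3 - <<'E'
from h import *
F0=np.load("F0.npy")
h,off,f=press(-0.028,-0.0525,F0)
print("end",h,off,f[:3]);np.save("st1.npy",[h,*off])
print(robot.observe()["time"])
E
```

```text
h -0.0280 ax 0.0 x -0.0 y 0.2 off [0. 0. 0.] t 16.1
h -0.0300 ax 0.0 x 0.2 y 0.0 off [0. 0. 0.] t 16.5
h -0.0320 ax 0.2 x 0.0 y 0.2 off [0. 0. 0.] t 16.8
h -0.0340 ax -0.1 x 0.1 y 0.0 off [0. 0. 0.] t 17.1
h -0.0360 ax 0.4 x 0.1 y -0.2 off [0. 0. 0.] t 17.5
h -0.0380 ax -0.3 x 0.2 y -0.4 off [0. 0. 0.] t 17.8
h -0.0400 ax -0.1 x 0.2 y -0.2 off [0. 0. 0.] t 18.1
h -0.0410 ax 0.7 x 0.8 y -0.5 off [0. 0. 0.] t 18.5
h -0.0420 ax 2.1 x 1.4 y -0.4 off [0. 0. 0.] t 18.8
h -0.0423 ax 5.0 x 1.6 y -0.5 off [ 0.24 -0.07  0.14] t 19.1
h -0.0426 ax 6.4 x 1.1 y -0.9 off [ 0.51 -0.17  0.31] t 19.5
end -0.04260000000000001 [ 0.00050682 -0.00016696  0.00030682] (np.float64(6.3907739929050225), np.float64(1.1223321925640004), np.float64(-0.8989376258547196))
19.4833
```

```bash
python3 - <<'E'
from h import *
F0=np.load("F0.npy");robot.pause(0.2);print(force(F0,8)[:3])
cv2.imwrite("pics/s1s.png",robot.grab_frame("side"));cv2.imwrite("pics/s1c.png",robot.grab_frame("scene"))
I=[]
h=-.0426
a=axis()
for n,f,x,y in (("scene","s1c",285,190),("side","s1s",265,185)):
    C=cam(n);im=cv2.resize(cv2.imread(f"pics/{f}.png")[y:y+80,x:x+65],None,fx=6,fy=6,interpolation=cv2.INTER_CUBIC)
    for P in (M,M+(h+.08)*a):
        u=((proj(C,P)-[x,y]+.5)*6).astype(int);cv2.circle(im,tuple(u.tolist()),3,(255,255,0),-1)
    I.append(im)
cv2.imwrite("pics/s1.png",np.hstack(I))
E
```

```text
(np.float64(6.978747366429432), np.float64(1.2502235875703875), np.float64(-0.3797427120192622))
```

View pics/s1.png

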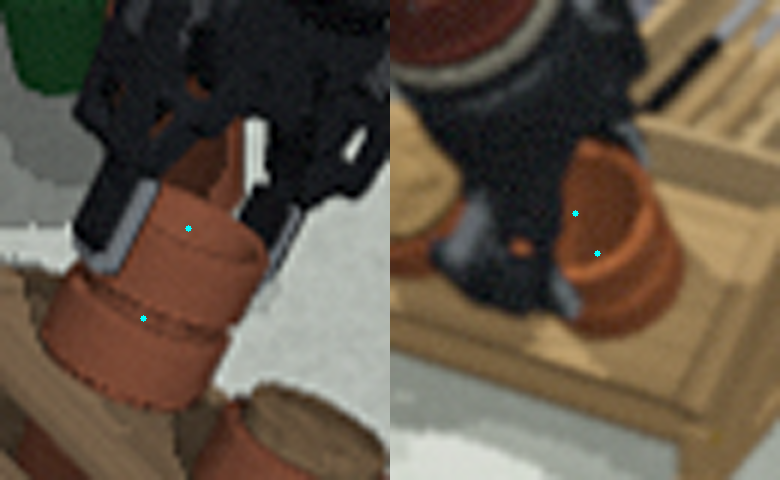

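It is seated and straight, with a small even gap and about 7 N of push. Releasing and retreating along the slant.

```bash
python3 - <<'E'
from h import *
h,*off=np.load("st1.npy");off=np.array(off)
robot.set_gripper(0.085)
o=robot.observe();print(o["time"],o["ft_force"],o["gripper_width"])
p,e=tp(0.010,31.5,off=off);print(robot.line_to(p,vel=0.15))
robot.pause(0.15)
c=robot.get_calibration("wrist");im=robot.grab_frame("wrist");cv2.imwrite("pics/s2w.png",im);np.save("s2w.npy",c,allow_pickle=True)
o=robot.observe();np.save("s2o.npy",o,allow_pickle=True);print(o["time"],o["ft_force"])
# then vertical hover for same view as r4
robot.move_pose([0.45,0.01,0.30],[180,0,180])
robot.pause(0.1)
c=robot.get_calibration("wrist");im=robot.grab_frame("wrist");cv2.imwrite("pics/s3w.png",im);np.save("s3w.npy",c,allow_pickle=True)
cv2.imwrite("pics/s2s.png",robot.grab_frame("side"));cv2.imwrite("pics/s2c.png",robot.grab_frame("scene"))
print(robot.observe()["time"])
I=[]
for f,x,y in (("s2c",270,200),("s2s",255,185)):
    I.append(cv2.resize(cv2.imread(f"pics/{f}.png")[y:y+80,x:x+65],None,fx=6,fy=6,interpolation=cv2.INTER_CUBIC))
cv2.imwrite("pics/s2.png",np.hstack(I))
E
```

```text
20.275 [ 0.55801234  0.18711822 -0.75505101] 0.08495951745718974
False
20.975 [ 0.50144238 -0.31561955 -0.33741033]
22.6
```

View pics/s2.png

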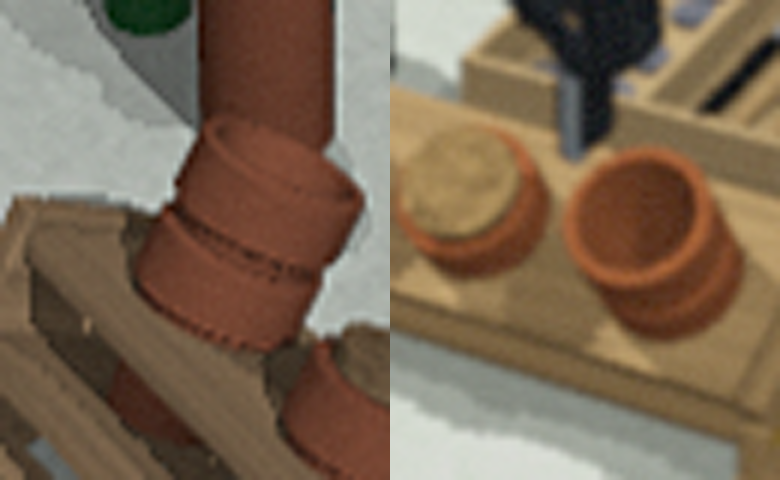

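View pics/s3w.png

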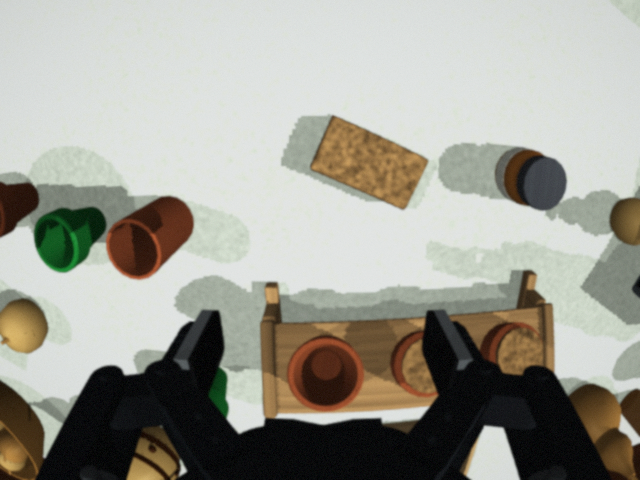

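View pics/s2w.png

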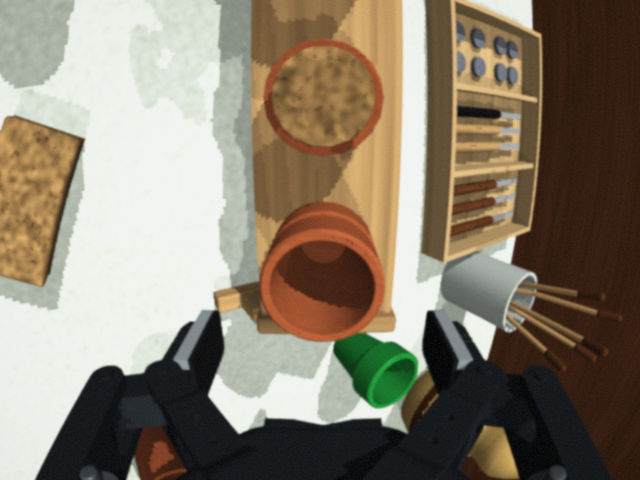

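```bash
python3 - <<'E'
from h import *
a=axis()
o=np.load("s2o.npy",allow_pickle=True).item()
for f,seed in (("s2w",(322,300)),("s3w",(326,385))):
    im=cv2.imread(f"pics/{f}.png");C=cam("wrist",np.load(f"{f}.npy",allow_pickle=True).item())
    for k in (.034,.037): print(f,k,"predicted",proj(C,M+k*a).round(1), "rack mouth",proj(C,M).round(1))
# s3w ellipse (nearly on-axis)
im=cv2.imread("pics/s3w.png");h=cv2.cvtColor(im,cv2.COLOR_BGR2HSV)
m=((h[...,0]<=13)&(h[...,1]>=145)).astype(np.uint8)*255
m=cv2.morphologyEx(m,cv2.MORPH_CLOSE,np.ones((3,3)));m=cv2.morphologyEx(m,cv2.MORPH_OPEN,np.ones((5,5)))
cs,_=cv2.findContours(m,cv2.RETR_EXTERNAL,cv2.CHAIN_APPROX_NONE)
c=[q for q in cs if cv2.pointPolygonTest(q,(326,385),False)>=0][0];print(cv2.fitEllipse(c))
C=cam("wrist",np.load("s2w.npy",allow_pickle=True).item())
for z in (.055,.06,.065,.07,.0975,.1,.103,.106):
    print(z,end=" ")
    for uv in [(260,281),(384,281),(322,231.5),(322,341)]:
        p,v=toolray(C,uv,o);k=(z-p[2])/v[2];print((p+k*v)[:2].round(4),end=" ")
    print()
E
```

```text
s2w 0.034 predicted [323.  285.4] rack mouth [322.9 260.4]
s2w 0.037 predicted [323. 288.] rack mouth [322.9 260.4]
s3w 0.034 predicted [324.9 374.2] rack mouth [325.3 369. ]
s3w 0.037 predicted [324.8 374.8] rack mouth [325.3 369. ]
((325.150390625, 373.4169921875), (74.44454956054688, 76.47286987304688), 83.33602905273438)
0.055 [ 0.0244 -0.0233] [0.0244 0.0234] [0.0439 0.0001] [-0.0026  0.0001] 
0.06 [ 0.022  -0.0242] [0.022  0.0243] [0.0423 0.0001] [-0.0061  0.0001] 
0.065 [ 0.0196 -0.0252] [0.0196 0.0253] [0.0407 0.0001] [-0.0095  0.0001] 
0.07 [ 0.0172 -0.0261] [0.0172 0.0262] [0.0391 0.0001] [-0.013   0.0001] 
0.0975 [ 0.0041 -0.0312] [0.0041 0.0313] [0.0303 0.0001] [-0.032   0.0001] 
0.1 [ 0.0029 -0.0317] [0.0029 0.0318] [0.0295 0.0001] [-0.0337  0.0001] 
0.103 [ 0.0015 -0.0322] [0.0015 0.0323] [0.0285 0.0001] [-0.0358  0.0001] 
0.106 [ 0.0001 -0.0328] [0.0001 0.0329] [0.0276 0.0001] [-0.0379  0.0001]
```

```bash
python3 - <<'E'
from h import *
C=cam("wrist",np.load("w1.npy",allow_pickle=True).item());print(plane(C,(55,318),0.01),plane(C,(102,330),0.01),plane(C,(40,335),.03))
S=cam("scene");print(plane(S,(270,128),0.01));D=cam("side");print(plane(D,(555,445),.01))
print(robot.ik([.4347,-.3667,.23],[180,0,71]),robot.ik([.4347,-.3667,.124],[180,0,71]))
E
```

```text
[ 0.33141235 -0.65788239  0.01      ] [ 0.40218704 -0.60918105  0.01      ] [ 0.32616706 -0.68960763  0.03      ]
[ 0.32738968 -0.67031707  0.01      ]
[ 0.33512773 -0.67176717  0.01      ]
[-53.32247957   0.41337901  -7.83960479  81.74701621   0.
  55.67752043] [-53.32247957   3.28162018 -16.06636206  70.65201776   0.
  55.67752043]
```

```bash
python3 - <<'E'
from h import *
S=cam("scene");D=cam("side")
E,_=tri([ray(S,(261,38)),ray(D,(629,341))]);print("elbow",E,_)
# head on side ray (600,225): points with scene proj row<0
o,v=ray(D,(595,225))
for d in (.3,.4,.5,.6,.7,.8):
    P=o+d*v;print(d,P.round(3),proj(S,P).round(0),"w px of head 2r=12cm:",D["f"]*.12/d)
E
```

```text
elbow [ 0.32487573 -0.69977153  0.29729245] [np.float64(0.0035302515175753505), np.float64(0.0035302515175753436)]
0.3 [-0.134 -0.583  0.735] [ 418. -144.] w px of head 2r=12cm: 219.48151894999882
0.4 [-0.047 -0.587  0.685] [ 391. -121.] w px of head 2r=12cm: 164.6111392124991
0.5 [ 0.04  -0.591  0.636] [363. -98.] w px of head 2r=12cm: 131.6889113699993
0.6 [ 0.126 -0.596  0.586] [335. -74.] w px of head 2r=12cm: 109.74075947499941
0.7 [ 0.213 -0.6    0.536] [307. -51.] w px of head 2r=12cm: 94.06350812142807
0.8 [ 0.3   -0.604  0.487] [279. -27.] w px of head 2r=12cm: 82.30556960624955
```

```bash
python3 - <<'E'
from h import *
robot.move_pose([0.46,-0.30,0.24],[180,0,71])
robot.pause(0.1)
c=robot.get_calibration("wrist");im=robot.grab_frame("wrist");cv2.imwrite("pics/a1.png",im);np.save("a1.npy",c,allow_pickle=True)
s=robot.grab_frame("side");cv2.imwrite("pics/a1s.png",s)
cv2.imwrite("pics/a1b.png",np.hstack([cv2.resize(q,(400,300)) for q in (im,s)]))
print(robot.observe()["time"],robot.observe()["ft_force"])
C=cam("wrist",c);print(proj(C,[.4347,-.3667,.08]))
E
```

```text
24.025 [0.11249827 0.34127018 0.1159386 ]
[318.83152055 337.32764763]
```

View pics/a1b.png

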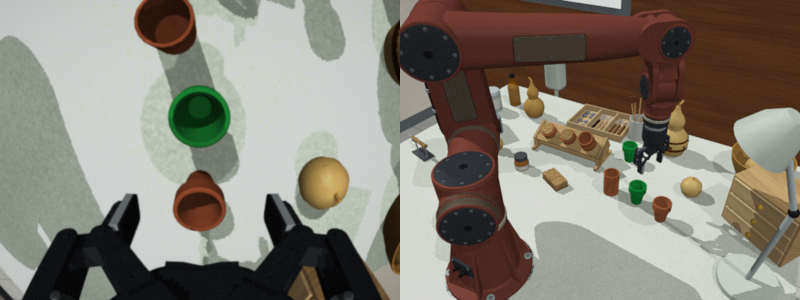

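```bash
python3 - <<'E'
from h import *
im=cv2.imread("pics/a1.png");C=cam("wrist",np.load("a1.npy",allow_pickle=True).item())
r=rimfit(im,C,(318,345));print(r)
p=r[0][:2]
if np.linalg.norm(p-[.4347,-.3667])<0.004:
    p=(p+[.4347,-.3667])/2
    robot.line_to([*p,0.20],vel=0.2)
    print(robot.line_to([*p,0.124],vel=0.09,guard=8))
    robot.set_gripper(0.04)
    o=robot.observe();print(o["time"],o["tool_pos"],o["gripper_width"],o["ft_force"])
    print(robot.line_to([*p,0.20],vel=0.15));robot.pause(0.15)
    o=robot.observe();print(o["time"],o["tool_pos"],o["gripper_width"],o["ft_force"]);np.save("a2o.npy",o,allow_pickle=True)
    c=robot.get_calibration("wrist");im=robot.grab_frame("wrist");cv2.imwrite("pics/a2.png",im);np.save("a2.npy",c,allow_pickle=True)
E
```

```text
(array([ 0.43501848, -0.36619792,  0.03057427]), np.float64(0.0001906541442145901), 249)
False
25.9167 [ 0.43513764 -0.36696995  0.12532577] 0.06272288843326618 [-1.49145301  2.41888438  6.11026642]
False
26.725 [ 0.43441112 -0.36588032  0.19839762] 0.06265324028210544 [-0.38142429 -0.01337152 -1.86855991]
```

View pics/a2.png

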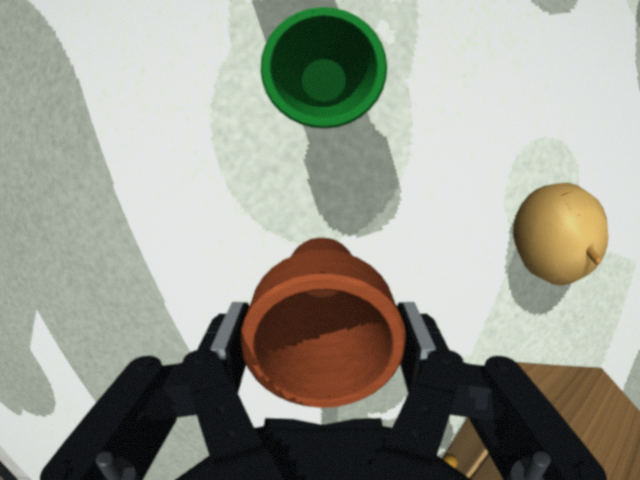

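The hold matches the first pot's (same pixels). Carrying it to above the stack now.

```bash
python3 - <<'E'
from h import *
_,*off=np.load("st1.npy");off=np.array(off)
k=0.0374
p1,e1=tp(0.020,28.5,k=k,off=off)
q=robot.ik(p1,e1);print(q is not None)
robot.line_to([0.4347,-0.3667,0.27],vel=0.25)
robot.move_pose([0.48,-0.10,0.31],[180,0,90])
print(robot.line_to(p1,vel=0.12,rotation=e1,guard=10))
robot.pause(0.2)
o=robot.observe();print(o["time"],(np.array(o["tool_pos"])-p1).round(4),o["ft_force"])
c=robot.get_calibration("wrist");im=robot.grab_frame("wrist");cv2.imwrite("pics/j1w.png",im);np.save("j1w.npy",c,allow_pickle=True)
cv2.imwrite("pics/j1s.png",robot.grab_frame("side"));cv2.imwrite("pics/j1c.png",robot.grab_frame("scene"))
a=axis();A=axis(28.5);I=[cv2.resize(im[150:420,180:450],(290,480))]
for n,f,x,y in (("scene","j1c",285,170),("side","j1s",275,175)):
    C=cam(n);im=cv2.resize(cv2.imread(f"pics/{f}.png")[y:y+96,x:x+50],None,fx=5,fy=5,interpolation=cv2.INTER_CUBIC)
    for P in (M+off+k*a,M+off+(k+.02)*a,M+off+(k+.02)*a+.08*A):
        u=((proj(C,P)-[x,y]+.5)*5).astype(int);cv2.circle(im,tuple(u.tolist()),3,(255,255,0),-1)
    I.append(im)
cv2.imwrite("pics/j1.png",np.hstack(I))
E
```

```text
True
False
29.6417 [ 0.0002 -0.0005  0.0002] [ 0.65212114  0.69734202 -1.03728989]
```

View pics/j1.png

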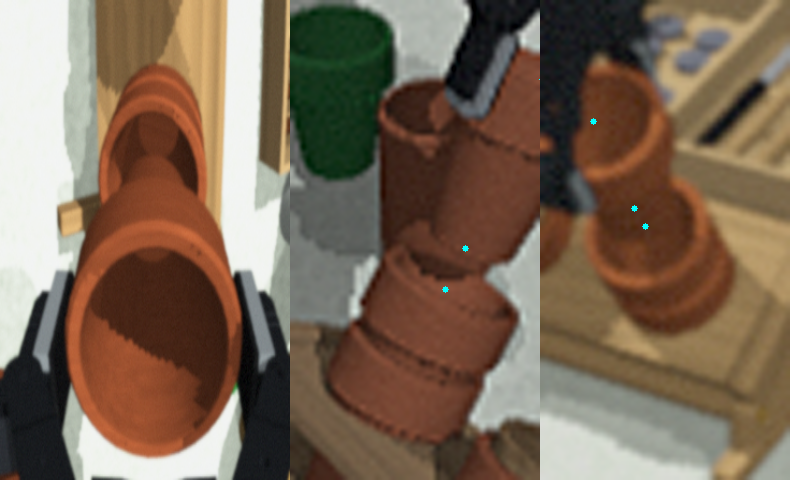

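```bash
python3 - <<'E'
from h import *
_,*off=np.load("st1.npy");off=np.array(off);k=0.0374
fs=[]
for _ in range(8): fs.append(robot.observe()["ft_force"]);robot.pause(0.03)
F0=np.mean(fs,0);print(F0)
for h,t in ((0.006,29.2),(-0.004,30.0),(-0.012,30.6),(-0.020,31.2),(-0.026,31.5)):
    while True:
        p,e=tp(h,t,k=k,off=off)
        if robot.ik(p,e) is not None: break
        t-=0.2
    g=robot.line_to(p,vel=0.04,rotation=e,guard=5);f=force(F0)
    print(h,round(t,2),g,"ax %.1f x %.1f y %.1f"%f[:3])
    if g: break
robot.pause(.2);fs=[]
for _ in range(8): fs.append(robot.observe()["ft_force"]);robot.pause(0.03)
print(np.mean(fs,0)-F0);np.save("F02.npy",F0)
print(robot.observe()["time"])
E
```

```text
[-0.35518858  0.08065296 -1.58690039]
0.006 29.2 False ax -0.3 x 0.3 y -0.3
-0.004 30.0 False ax -0.0 x -0.3 y 0.1
-0.012 30.6 False ax -0.1 x 0.1 y -0.0
-0.02 31.2 False ax -0.2 x 0.4 y 0.2
-0.026 31.5 False ax 0.3 x 0.0 y -0.2
[ 0.34989666 -0.09394558 -0.04932743]
32.7583
```

```bash
python3 - <<'E'
from h import *
_,*off=np.load("st1.npy");off=np.array(off);F0=np.load("F02.npy")
h,off,f=press(-0.026,-0.0525,F0,k=0.0374,off=off)
print("end",h,off,f[:3]);np.save("st2.npy",[h,*off])
robot.pause(0.2);print(force(F0,8)[:3])
cv2.imwrite("pics/k1s.png",robot.grab_frame("side"));cv2.imwrite("pics/k1c.png",robot.grab_frame("scene"))
I=[cv2.resize(cv2.imread(f"pics/{f}.png")[y:y+96,x:x+70],None,fx=5,fy=5,interpolation=cv2.INTER_CUBIC) for f,x,y in (("k1c",280,170),("k1s",270,175))]
cv2.imwrite("pics/k1.png",np.hstack(I));print(robot.observe()["time"])
E
```

```text
h -0.0260 ax -0.4 x 0.3 y -0.3 off [ 0.51 -0.17  0.31] t 32.8
h -0.0280 ax -0.6 x 0.0 y -0.2 off [ 0.51 -0.17  0.31] t 33.2
h -0.0300 ax 0.0 x 0.1 y -0.4 off [ 0.51 -0.17  0.31] t 33.5
h -0.0320 ax -0.1 x 0.4 y 0.0 off [ 0.51 -0.17  0.31] t 33.8
h -0.0340 ax -0.2 x 0.3 y 0.3 off [ 0.51 -0.17  0.31] t 34.2
h -0.0360 ax -0.2 x 0.3 y -0.1 off [ 0.51 -0.17  0.31] t 34.5
h -0.0380 ax -0.2 x 0.1 y -0.0 off [ 0.51 -0.17  0.31] t 34.8
h -0.0400 ax -0.4 x -0.1 y -0.3 off [ 0.51 -0.17  0.31] t 35.2
h -0.0410 ax 0.2 x -0.1 y 0.2 off [ 0.51 -0.17  0.31] t 35.5
h -0.0420 ax -0.6 x -0.0 y 0.1 off [ 0.51 -0.17  0.31] t 35.8
h -0.0430 ax -0.5 x -0.6 y -0.3 off [ 0.51 -0.17  0.31] t 36.2
h -0.0440 ax -0.2 x 0.0 y -0.0 off [ 0.51 -0.17  0.31] t 36.5
h -0.0450 ax -0.4 x 0.3 y -0.1 off [ 0.51 -0.17  0.31] t 36.8
h -0.0460 ax 2.5 x 0.7 y -0.3 off [ 0.51 -0.17  0.31] t 37.2
h -0.0463 ax 5.6 x 0.6 y 0.2 off [ 0.51 -0.17  0.31] t 37.5
end -0.046300000000000015 [ 0.00050682 -0.00016696  0.00030682] (np.float64(5.608333066735866), np.float64(0.5875496142739417), np.float64(0.17303997245093222))
(np.float64(6.5063762241944465), np.float64(1.3552946607481375), np.float64(0.21920120149368616))
37.9417
```

View pics/k1.png

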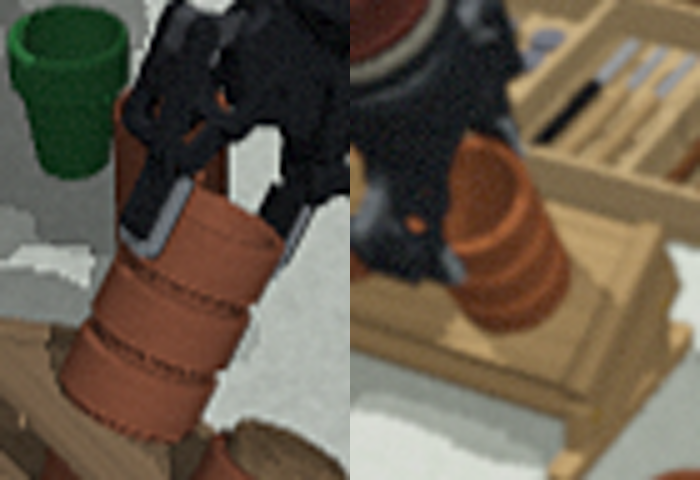

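Second pot is seated: the increment is 33.7 mm (expected 32–36), with about 6 N of push and three even collars. Releasing.

```bash
python3 - <<'E'
from h import *
_,*off=np.load("st2.npy");off=np.array(off);k=0.0374
robot.set_gripper(0.085);o=robot.observe();print(o["time"],o["gripper_width"],o["ft_force"])
for h,t in ((-0.025,31.5),(0.0,29.8),(0.02,28.5)):
    p,e=tp(h,t,k=k,off=off);print(robot.line_to(p,vel=0.1,rotation=e,guard=10))
robot.move_pose([0.43,0.01,0.32],[180,0,180]);robot.pause(0.1)
c=robot.get_calibration("wrist");im=robot.grab_frame("wrist");cv2.imwrite("pics/f1w.png",im);np.save("f1w.npy",c,allow_pickle=True)
cv2.imwrite("pics/f1s.png",robot.grab_frame("side"));cv2.imwrite("pics/f1c.png",robot.grab_frame("scene"))
I=[cv2.resize(cv2.imread(f"pics/{f}.png")[y:y+96,x:x+70],None,fx=5,fy=5,interpolation=cv2.INTER_CUBIC) for f,x,y in (("f1c",275,170),("f1s",265,175))]
cv2.imwrite("pics/f1.png",np.hstack(I));o=robot.observe();print(o["time"],o["ft_force"])
E
```

```text
38.3 0.08479040232893176 [-0.52763773  0.55689877 -0.5469454 ]
False
False
False
41.0333 [-0.71139386  0.23261549  0.57294397]
```

View pics/f1.png

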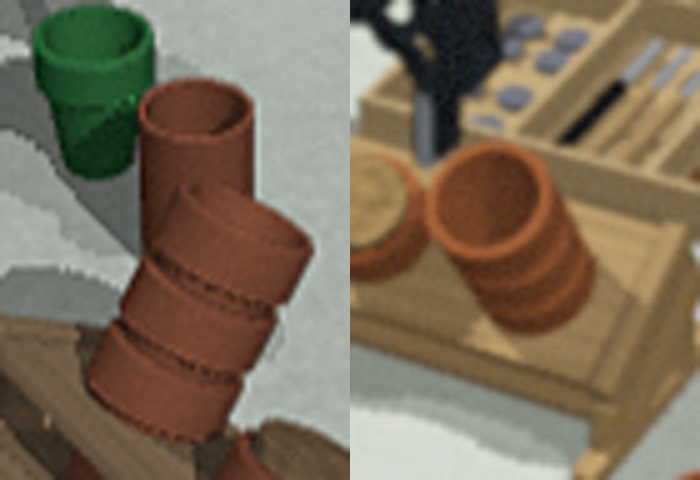

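View pics/f1w.png

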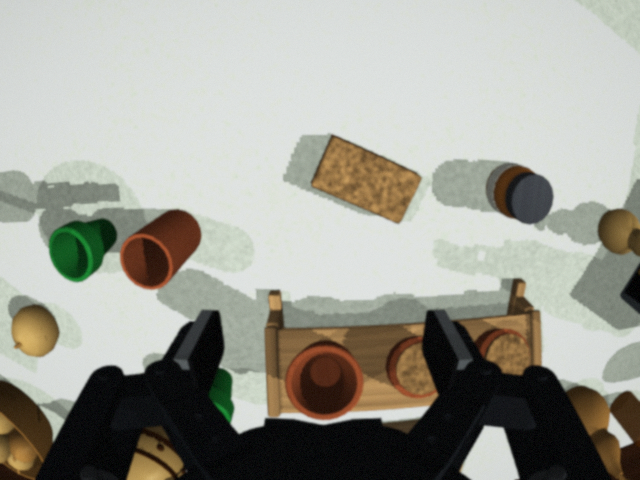

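View pics/f1c.png

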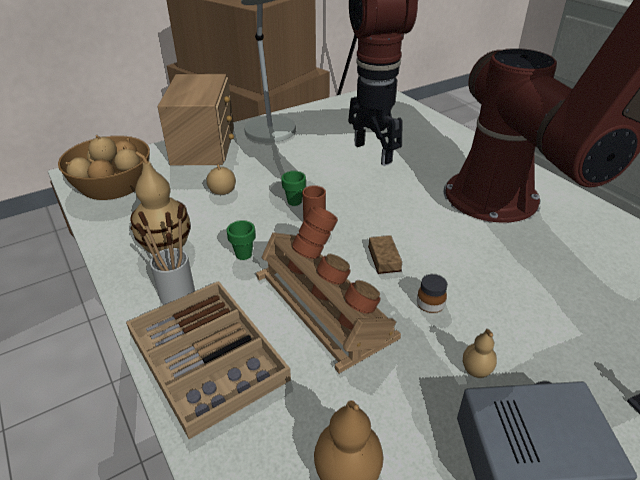

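The stack of three stands straight in the rack with three evenly spaced collars, everything else is where it was, and the gripper is clear. Handing in.

```bash
python3 - <<'E'
from h import *
im=cv2.imread("pics/f1w.png");C=cam("wrist",np.load("f1w.npy",allow_pickle=True).item())
h=cv2.cvtColor(im,cv2.COLOR_BGR2HSV)
m=((h[...,0]<=13)&(h[...,1]>=145)).astype(np.uint8)*255;m=cv2.morphologyEx(m,cv2.MORPH_OPEN,np.ones((5,5)))
cs,_=cv2.findContours(m,cv2.RETR_EXTERNAL,cv2.CHAIN_APPROX_NONE)
c=[q for q in cs if cv2.pointPolygonTest(q,(325,395),False)>=0][0]
print(cv2.fitEllipse(c)[0],proj(C,M+.071*axis()))
robot.job_done();print(robot.observe()["time"])
E
```

```text
(324.0455322265625, 380.2873840332031) [324.12147607 383.73653518]
the job is handed in; nothing more can be done
the job is handed in; nothing more can be done
```

I nested both terracotta pots in the open rack pot and handed the job in at about 41 s of the 61 s allowed. The hand-in call gives no verdict, so the result rests on my own checks.

- **First pot (from (0.598, −0.223)):** I gripped it by the collar, slid it in along the slant and pressed it to about 6.5–7 N. Sideways force was about 1–2 N while it seated. I then let go and backed off along the slant.
- **Second pot (from (0.435, −0.367)):** I did the same, pressing to about 6 N. It seated 33.7 mm above the first, within the expected 32–36 mm.

**Last checks:**
- The final pictures show three straight, evenly spaced collars in the rack. The tumbler, green pots, stoppered pots and other items look unmoved, and the gripper is clear.
- The top rim in the last wrist view is 0.1 px sideways and 3.5 px (about 3 mm) up the picture from where I predicted.

**Disagreements:**
- The first pot seated at a measured middle of about −2.6 mm, where −8 to −4 mm was expected. That is still inside the allowed range. I put it down to a few millimetres of error in my mouth-height and grip-depth measurements, because the even collar spacing shows a proper seat.
- The scene and side cameras differed from the wrist camera by about 3–4 mm on the mouth position.

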